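# Ready the hand lamp

## Robot

A 6-joint arm with a two-finger parallel gripper is mounted at the origin on the work surface. World frame = base frame: x ahead of the robot, y to its left, z up, the work surface at z = 0. Lengths are in mm, angles in rad, forces in N, time in s.
With the tool pointing down it reaches from about 350 to 875 mm from the base axis. Payload 4.2 kg.
Tool frame: the origin (TCP) lies at the very end of the fingers, on their centre line; the grasp point (between the pads) lies 19 mm behind it (arm.grip_point_offset is the distance from the TCP to the grasp point, in mm); z points along the fingers, y is the direction in which the jaws open and shut (so a half turn about z gives the same grasp; the last joint's range is limited). The gripper opens to 85 mm and grips with 20 to 120 N. Pads are 22 mm wide; open, the fingers measure 114 mm over their backs; the gripper's body (76 mm by 85 mm) begins 54 mm behind the grasp point. The pads swing forward as they close: fully open they stand 13 mm farther back than shut.
Start: joints at [1.451, 0.385, 0.008, 0, -1.194, -0.259], TCP at [231.095, 580.684, 231.312] pointing down, gripper open.
Joint ranges: [-3.14, 3.14], [-1.21, 2.06], [-1.07, 1.41], [-3.16, 2.05], [-2.99, -0.16], [-3.1, 3.1]. Speed limits (rad/s): [2.79, 2.79, 3.14, 3.14, 3.14, 3.14].

## Interface

Orientations are given as a unit quaternion [x, y, z, w].
In Python, from bench import arm gives the robot as it stands.
- The arm moves only by the tool drive_tool, never from a script. Its argument "steps" is a list of rows, each a list of 5 numbers: the shift along the tool's x, y, z in m, then the turn about the tool's z in degrees, then the finger opening in m, from 0 to 0.0854. A call has 1 to 20 rows; each row shifts and turns the commanded pose from where the row before left it, along the tool's axes as they then stand; what a row does not reach is not made up. A row lasts 1/10 s, in which the tool goes at most 50 mm and 8.59 degrees, less where a joint would pass 70% of its speed; a pose out of reach is approached as far as the arm can. A call is refused whole if a number of a shift passes 0.05 or a number of a turn 8.59, either way. A call with a gripper value outside its range is refused whole. The fingers move at their own pace and stop on an object; the grip force is fixed at half the most. Time passes only in rows, so rows that do not move let the fingers close. It gives the time, the measured TCP pose, the force and the opening at its end, in the units of the state.
- arm.read_state(): the state, without advancing time (a new reading comes with each control period).
- arm.get_image(name): name is "scene" or "top" or "wrist"; returns (picture, depth): 420x560x3 uint8, blue, green, red; 420x560 float32, mm along the optical axis (not along the pixel's ray), 0 where there is no reading.
- arm.camera_params(name): a dict with "K" (3x3 intrinsics, pixels), "world_to_cam" (4x4, takes a point from world to camera coordinates); the wrist camera has in their place "mount" (4x4, takes a point from camera to tool coordinates, whose origin is the TCP and whose axes are the flange's). Camera axes: x right, y up, looking along -z (the intrinsics and any distortion apply to the point x, -y, -z); pixel columns grow to the right and rows downward; lengths in mm; the calibration is good to about 2 mm. A picture is of the moment at which its call begins: read the wrist's pose just before it. camera_params takes no time and is no camera call.
- arm.job_done(): hands the job in, once; it reports no verdict.
The state is a dict: "clock": time; "joints": joint angles; "joint_vel": joint speeds; "joint_efforts": joint torques, N m; "position": TCP position; "ee_rot": TCP orientation; "contact_force": force on the tool from outside, world axes, zero at the start; "wrist_torque": the same for the moment, N m; "gripper_width": finger opening in mm.
Only numpy, scipy, OpenCV 4.12 (cv2) and the standard library are available. Lean on these libraries where they do the work, as an engineer would, in place of code of your own. Each camera call takes 0.05 s, during which the arm holds its last target.

## Task

Get the hand lamp ready for a dark walk: lift the loose lens cover off the lamp while the lamp stays in its slanted charging stand, and set the cover down, grip bar up, in the shallow steel dish on the turntable. Then lift the lamp off the stand and set it down upright on its foot on the round cork mat. Set both down rather than dropping them, and leave the other things on the bench where they are.

Things in the scene. Friction and masses are not known exactly. Their poses are not given: they have to be found in the camera images.
- lamp: Hand lamp, 320 g. Origin: centre of its foot's underside; z up its axis. Foot 84 mm dia (z 0-14), slim ribbed aluminium body 64 dia (z 14-80), head 84 dia (z 80-115, flat lens on top). Black D handle on +x: straight bar centred 80 mm from the axis, z 4-96, 14 mm thick in x, 16 in y. Starts in the stand, leaning 35 degrees with its top toward the stand's -x, handle on the upper side.
- lamp_grip (a point): Point in the lamp's handle bar at (80, 0, 78) mm in the lamp's frame; axes as the lamp's. The bar can be pinched across y here, coming along the lamp's axis, once the cover is off. The bar is joined to head and foot by arms at z 84-96 and z 4-14.
- cover: Loose grey plastic lens cover, 60 g: round cap 94 mm outside diameter, 19 mm high (skirt 3 mm thick, 14 deep, 2 mm clearance around the lamp's head), on top a grip bar 14 mm thick in x, 50 long in y, 20 high (z 19-39). Origin: centre of the skirt's lower rim; z up. Starts on the lamp's head 101 mm up the lamp's axis, axes parallel to the lamp's; comes off along that axis.
- cover_grip (a point): Centre of the top face of the cover's grip bar, 39 mm above the cover's origin; axes as the cover's.
- stand: Fixed black charging stand, base 170 x 130 x 12 mm. Origin on the bench near the base's middle, z up. The slanted seat is centred at (25, 0, 62) mm and faces up and toward -x, 35 degrees from vertical; two boards on its low (-x) side hold the lamp like a trough, 84 mm long along the lamp's axis, open on the +x side.
- dish (a point): Centre of the inner floor of the shallow round steel dish (120 mm inside diameter at the floor, rim 7 mm above the floor, 128 mm outside) that is fixed to the turntable's top off its centre; the floor is 38 mm above the bench. z up.
- turntable: Lazy-susan, wooden disc 280 mm diameter, its upper face 34 mm above the bench, on a stiff bearing. Origin: on the bench at its axis. The dish lies 66 mm from the axis toward this frame's -x; the mug, bell cap, clip and pump stand on the +x half.
- mat: Round cork mat, 140 mm diameter, 4 mm thick, fixed to the bench. Origin: centre of its underside, so its top is at z 4 mm.
- mug: Grey ceramic mug of key rings on the turntable, 72 mm diameter, 84 mm tall, handle at +y. Origin: centre of underside. Leave alone.
- bell_cap: Steel bell cap (dome), 54 mm diameter, 23 mm high, on the turntable. Origin: centre of underside. Leave alone.
- clip: Green plastic reflector clip, 44 x 30 x 28 mm, on the turntable. Origin: centre of underside. Leave alone.
- pump: Small aluminium bike pump lying along its y on the turntable, 150 mm long, 28 mm high. Origin: below its middle. Leave alone.
- tyre_lever: Yellow plastic tyre lever lying along its x on the bench, 120 mm long, about 14 mm high at most. Origin: its underside near the middle. Leave alone.
- patch_tin: Small closed steel tin, 82 x 52 x 26 mm, on the bench. Origin: centre of underside. Leave alone.

How it is judged:
By the outcome, as a careful person would: the job done as asked, in the order asked, and still so for the second after the job is handed in, with the robot touching nothing.
It also fails if it takes over 66 s, if anything falls off the work surface, if the arm or the gripper's body presses on something with over 40 N, if the wrist force passes 120 N, or if a joint passes its speed limit or range.

## Working session

There is one attempt and no reset: what is moved stays moved. The work goes in short steps, Python scripts to look and compute and a tool call to move; the robot and the scene stay as the last step left them, time stands still between calls to the robot, and variables do not carry over. Pictures are saved under pics/ and viewed, and the job is handed in when it is done.

Besides the shell and the picture viewer there is one more tool, called after "Emit:" by a JSON object that holds its "op" and its "data". drive_tool: Moves the arm, as the interface text tells. Its arguments: {"type":"object","properties":{"steps":{"type":"array"}},"required":["steps"]}

```bash
mkdir -p pics; ls; python3 - <<'E'
from bench import arm
import cv2,numpy as np
for n in ["scene","top"]:
    p,d=arm.get_image(n); cv2.imwrite(f"pics/{n}0.png",p); np.save(f"pics/{n}0.npy",d)
    c=arm.camera_params(n); print(n,c)
print(arm.read_state())
print(arm.camera_params("wrist"), arm.grip_point_offset)
E
```

```text
pics
scene {'K': array([[421.54767646,   0.        , 273.41908991],
       [  0.        , 421.54767646, 211.83591134],
       [  0.        ,   0.        ,   1.        ]]), 'world_to_cam': array([[ 7.85110292e-01,  6.19355641e-01, -6.46932907e-04,
        -4.64473626e+02],
       [-4.73230008e-01,  6.00551087e-01,  6.44508923e-01,
         2.04048740e+02],
       [ 3.99568753e-01, -5.05704441e-01,  7.64596515e-01,
        -1.39362690e+03],
       [ 0.00000000e+00,  0.00000000e+00,  0.00000000e+00,
         1.00000000e+00]])}
top {'K': array([[412.06818791,   0.        , 285.30276232],
       [  0.        , 412.06818791, 213.46222017],
       [  0.        ,   0.        ,   1.        ]]), 'world_to_cam': array([[ 1.91640352e-02, -9.99768228e-01, -9.80965497e-03,
         1.52790850e+01],
       [ 9.81788184e-01,  1.69627715e-02,  1.89220045e-01,
        -6.20816055e+02],
       [-1.89009790e-01, -1.32572229e-02,  9.81885709e-01,
        -1.30954682e+03],
       [ 0.00000000e+00,  0.00000000e+00,  0.00000000e+00,
         1.00000000e+00]])}
{'clock': 0.1, 'joints': array([ 1.45058121e+00
[... 504 characters left out ...]
e-04]), 'contact_force': array([0.14616938, 0.13747013, 0.10931943]), 'wrist_torque': array([ 0.01876589,  0.0036102 , -0.0554184 ]), 'gripper_width': 85.09996342561298}
{'K': array([[375.7886245 ,   0.        , 280.68771839],
       [  0.        , 375.7886245 , 212.5456044 ],
       [  0.        ,   0.        ,   1.        ]]), 'mount': array([[-9.75467144e-04,  9.51169379e-01,  3.08667882e-01,
         8.00098918e+01],
       [ 9.99999372e-01,  7.57484804e-04,  8.26034050e-04,
        -1.43406788e+00],
       [ 5.51887065e-04,  3.08668493e-01, -9.51169520e-01,
        -1.42827875e+02],
       [ 0.00000000e+00,  0.00000000e+00,  0.00000000e+00,
         1.00000000e+00]])} 18.700000000000003
```

View pics/scene0.png

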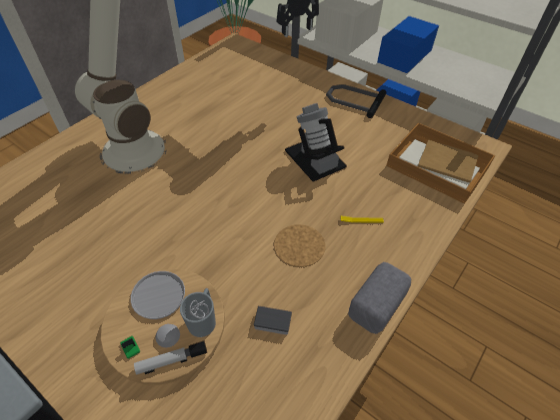

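View pics/top0.png

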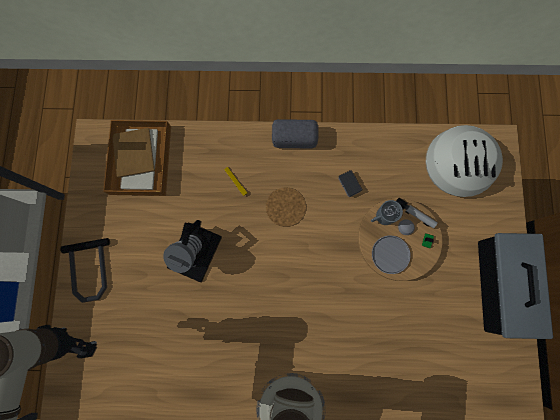

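```bash
cat > h.py <<'E'
import numpy as np,cv2
from bench import arm
def w2c(n): 
    c=arm.camera_params(n); return c["K"],c["world_to_cam"]
def ray(n,u,v,z=None,d=None,KT=None):
    K,T=KT or w2c(n)
    r=np.array([(u-K[0,2])/K[0,0],-(v-K[1,2])/K[1,1],-1.0])
    R=T[:3,:3];t=T[:3,3]
    c=-R.T@t; w=R.T@r
    if d is not None: return c+w*d
    return c+w*(z-c[2])/w[2]
def cloud(n,d,KT=None):
    K,T=KT or w2c(n)
    v,u=np.mgrid[:d.shape[0],:d.shape[1]]
    P=np.stack([(u-K[0,2])/K[0,0]*d,-(v-K[1,2])/K[1,1]*d,-d],-1)
    return (P-T[:3,3])@T[:3,:3]
def wristKT():
    from scipy.spatial.transform import Rotation as Ro
    s=arm.read_state(); c=arm.camera_params("wrist")
    T=np.eye(4);T[:3,:3]=Ro.from_quat(s["ee_rot"]).as_matrix();T[:3,3]=s["position"]
    return c["K"],np.linalg.inv(T@c["mount"])
def proj(n,P,KT=None):
    K,T=KT or w2c(n)
    p=np.atleast_2d(P)@T[:3,:3].T+T[:3,3]
    return np.stack([K[0,2]-K[0,0]*p[:,0]/p[:,2],K[1,2]+K[1,1]*p[:,1]/p[:,2]],-1)
E
python3 - <<'E'
from h import *
p=cv2.imread("pics/top0.png")
def crop(n,p,u0,v0,u1,v1,s): cv2.imwrite(n,cv2.resize(p[v0:v1,u0:u1],None,fx=s,fy=s,interpolation=cv2.INTER_CUBIC))
crop("pics/t_lamp.png",p,150,205,260,290,7)
crop("pics/t_dish.png",p,340,160,450,290,4.5)
d=np.load("pics/top0.npy"); X=cloud("top",d)
for u,v in [(180,258),(190,232),(287,207),(392,255),(300,300),(205,265)]: print(u,v,X[v,u].round(1))
E
```

```text
180 258 [458.6 340.  161.4]
190 232 [535.6 310.3 179.8]
287 207 [6.548e+02 2.190e+01 4.000e-01]
392 255 [ 491.  -328.3   37.3]
300 300 [ 3.391e+02 -2.720e+01  1.000e-01]
205 265 [448.6 294.9   7.7]
```

```bash
python3 - <<'E'
from h import *
p=cv2.imread("pics/scene0.png")
cv2.imwrite("pics/s_lamp.png",cv2.resize(p[90:190,270:370],None,fx=6,fy=6,interpolation=cv2.INTER_CUBIC))
E
```

```text
(no output)
```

View pics/t_lamp.png

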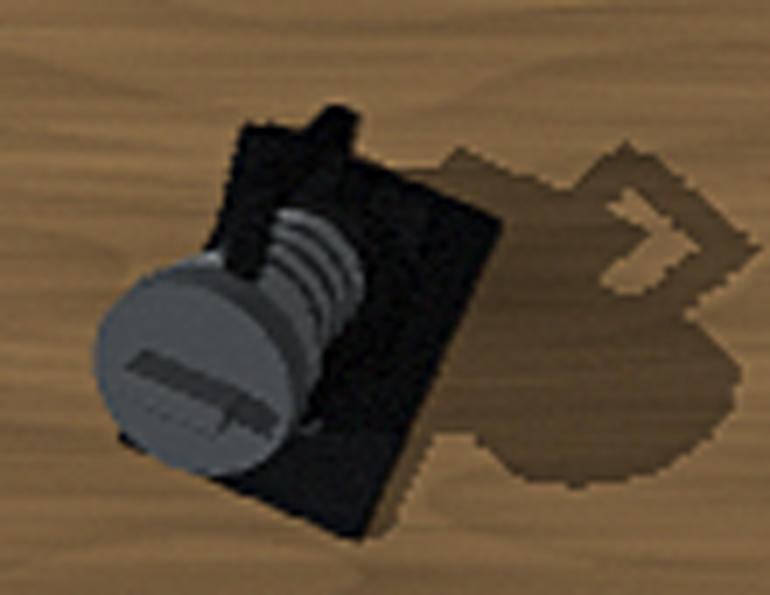

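View pics/t_dish.png

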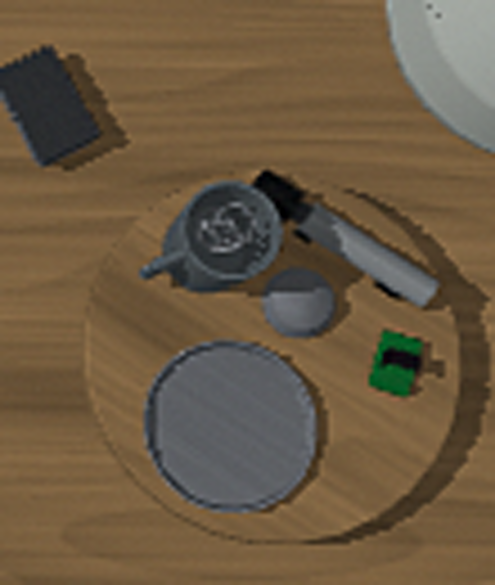

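View pics/s_lamp.png

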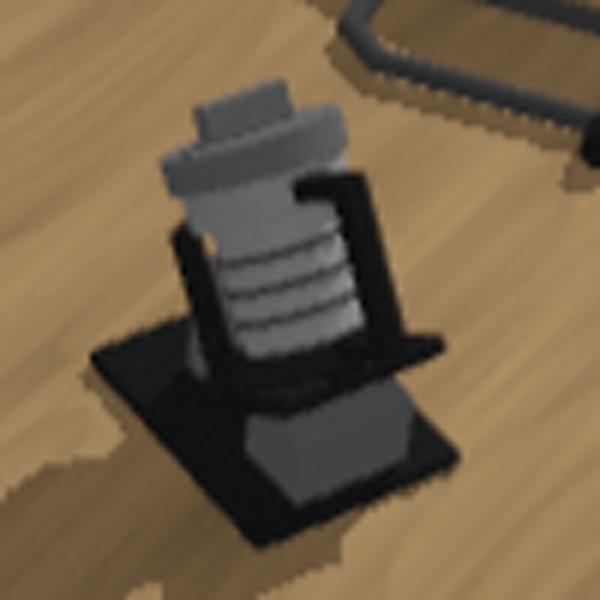

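```bash
python3 - <<'E'
from h import *
c=lambda x,y:(150+x/7-.5,205+y/7-.5)
for q in [(245,125),(500,220),(360,540),(122,440)]:
    print(q, ray("top",*c(*q),z=12).round(1))
d=np.load("pics/top0.npy"); X=cloud("top",d)
# cap top: region points z between
reg=X[235:275,160:200].reshape(-1,3); reg=reg[(reg[:,2]>110)]
print(len(reg))
# RANSAC plane
best=None;rng=np.random.default_rng(0)
for _ in range(500):
    a,b,e=reg[rng.choice(len(reg),3,False)];n=np.cross(b-a,e-a);l=np.linalg.norm(n)
    if l<100: continue
    n/=l; m=abs((reg-a)@n)<1.5
    if best is None or m.sum()>best.sum(): best=m
q=reg[best];ce=q.mean(0);n=np.linalg.svd(q-ce)[2][2];n*=np.sign(n[2])
print(best.sum(),ce,n,np.degrees(np.arccos(n[2])),np.degrees(np.arctan2(-n[1],-n[0])))
# mat and dish ellipse by colors: edges
p=cv2.imread("pics/top0.png")
E
```

```text
(245, 125) [592.5 372.7  12. ]
(500, 220) [547.8 245.1  12. ]
(360, 540) [392.9 304.5  12. ]
(122, 440) [438.1 421.9  12. ]
918
273 [456.10906893 346.41691071 158.89053051] [-0.55053363  0.22019294  0.80525014] 36.36558029084581 -21.799568918286287
```

Emit:
{"op": "drive_tool", "data": {"steps": [[0.04,0.02,-0.014,0,0.085],[0.04,0.02,-0.014,0,0.085],[0.04,0.02,-0.014,0,0.085],[0.04,0.02,-0.014,0,0.085],[0.04,0.02,-0.014,0,0.085],[0.04,0.02,-0.014,0,0.085],[0.04,0.02,-0.014,0,0.07],[0,0,0,0,0.07],[0,0,0,0,0.07]]}}

```text
clock: 1.0
position: [439.9, 346.2, 329.1]
ee_rot: [0.982, -0.189, -0.0, -0.0]
contact_force: [-0.3, -0.3, -0.5]
gripper_width: 69.8
```

```bash
python3 - <<'E'
from h import *
s=arm.read_state(); print(s["clock"],s["position"],s["ee_rot"],s["joints"],s["gripper_width"])
KT=wristKT(); np.savez("pics/w1kt.npz",K=KT[0],T=KT[1])
p,d=arm.get_image("wrist"); cv2.imwrite("pics/w1.png",p); np.save("pics/w1.npy",d)
E
```

```text
1.0 [439.85126741 346.18734529 329.07095298] [ 9.81891205e-01 -1.89445376e-01 -3.31881347e-04 -3.79623947e-05] [ 9.55959379e-01  2.20287847e-01  1.74381636e-02 -6.49463838e-04
 -1.36815071e+00  2.33773177e-01] 69.78269236021873
```

View pics/w1.png

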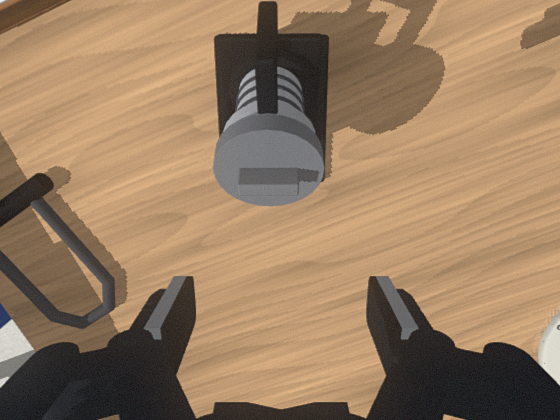

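```bash
cat > model.py <<'E'
import numpy as np
def lampR(yaw,lean=np.radians(35)):
    c,s=np.cos(yaw),np.sin(yaw)
    Rz=np.array([[c,-s,0],[s,c,0],[0,0,1]])
    a=-lean; Ry=np.array([[np.cos(a),0,np.sin(a)],[0,1,0],[-np.sin(a),0,np.cos(a)]])
    return Rz@Ry,Rz
def lamp(x,y,yaw,P):
    R,Rz=lampR(yaw); return np.array([x,y,0])+Rz@np.array([25,0,62])+np.atleast_2d(P)@R.T
E
python3 - <<'E'
from h import *; from model import *
z=np.load("pics/w1kt.npz");KT=(z["K"],z["T"])
p=cv2.imread("pics/w1.png");d=np.load("pics/w1.npy");X=cloud(None,d,KT)
reg=X[125:210,205:330].reshape(-1,3); reg=reg[reg[:,2]>110]
from scipy.optimize import least_squares
# plane of cap
rng=np.random.default_rng(0);best=None
for _ in range(500):
    a,b,e=reg[rng.choice(len(reg),3,False)];n=np.cross(b-a,e-a);l=np.linalg.norm(n)
    if l<200: continue
    n/=l;m=abs((reg-a)@n)<1
    if best is None or m.sum()>best.sum(): best=m
q=reg[best];ce=q.mean(0);n=np.linalg.svd(q-ce)[2][2];n*=np.sign(n[2])
print(best.sum(),len(reg),ce,n,np.degrees(np.arccos(n[2])),np.degrees(np.arctan2(-n[1],-n[0])))
yaw=np.arctan2(-n[1],-n[0]); 
# in-plane extents
R,_=lampR(yaw,np.arccos(n[2])); L=(q-ce)@R
print("cap ext local",L.min(0),L.max(0)); 
L2=(reg-ce)@R; bar=L2[(L2[:,2]>17)]; print("bar top",len(bar),np.percentile(bar,[2,50,98],axis=0))
cx=(L[:,1].min()+L[:,1].max())/2
# circle fit of boundary via cv
pts=L[:,:2].astype(np.float32); c,r=cv2.minEnclosingCircle(pts); print("circ",c,r)
C=ce+R@np.array([c[0],c[1],0]); print("cap top centre",C,"grip pt",C+20*R[:,2])
org=C-120*R[:,2]; print("lamp origin",org)
cv2.imwrite("pics/w1c.png",cv2.resize(p[0:220,190:345],None,fx=3.6,fy=2.7,interpolation=cv2.INTER_CUBIC))
cv2.imwrite("pics/w1c.png",cv2.resize(p[110:215,200:340],None,fx=5.5,fy=5.5,interpolation=cv2.INTER_CUBIC))
E
```

```text
4789 7754 [465.43548458 349.07975705 164.98677385] [-0.53897657  0.21177939  0.81526299] 35.38662574678965 -21.451290881133804
cap ext local [-56.45479006 -46.6206709   -1.20592333] [37.89417687 46.35343911  1.01825104]
bar top 822 [[-14.95400927 -23.59484315  17.34636741]
 [ -6.79055933  -1.62875673  20.07273009]
 [224.45745221  23.63094123 216.95463135]]
circ (-9.63225269317627, -0.4049755036830902) 47.53611755371094
cap top centre [457.97853594 351.57469007 159.40882411] grip pt [447.19900456 355.81027795 175.71408395]
lamp origin [522.65572423 326.1611628   61.57726506]
```

View pics/w1c.png

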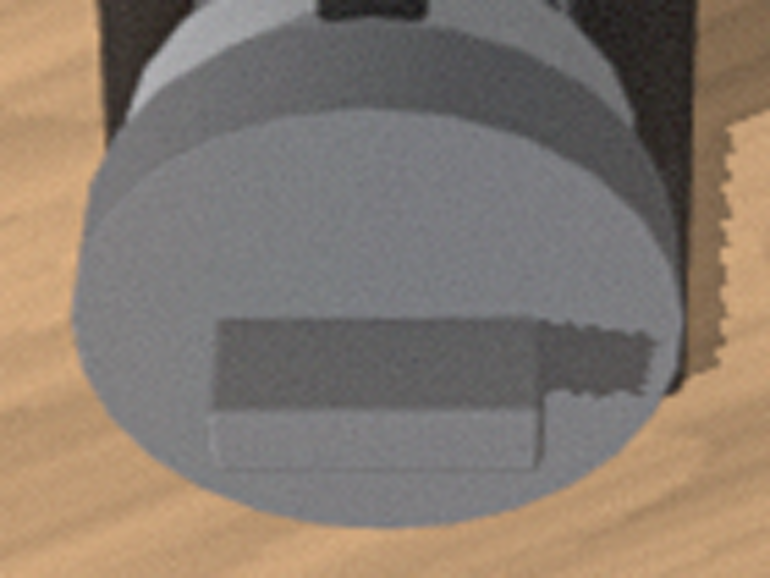

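Emit:
{"op": "drive_tool", "data": {"steps": [[0.003,-0.0117,0.03,0,0.06],[0,0,0.04,0,0.06],[0,0,0.04,0,0.06],[0,0,0.03,0,0.06],[0,0,0.015,0,0.06],[0,0,0,0,0.06],[0,0,0,0,0.06]]}}

```text
clock: 1.75
position: [446.1, 357.8, 174.3]
ee_rot: [0.982, -0.187, 0.0, 0.0]
contact_force: [-0.0, 0.5, 0.1]
gripper_width: 60.0
```

```bash
python3 - <<'E'
from h import *
s=arm.read_state(); print(s["clock"],s["position"],s["gripper_width"])
p,d=arm.get_image("wrist"); cv2.imwrite("pics/w2.png",p)
p,d=arm.get_image("scene"); cv2.imwrite("pics/s2.png",cv2.resize(p[60:190,250:380],None,fx=4.5,fy=4.5,interpolation=cv2.INTER_CUBIC))
E
```

```text
1.75 [446.1032541  357.76218819 174.29421318] 60.00434958541375
```

View pics/w2.png

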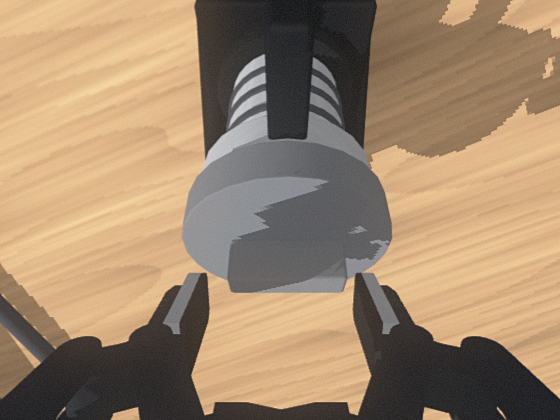

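View pics/s2.png

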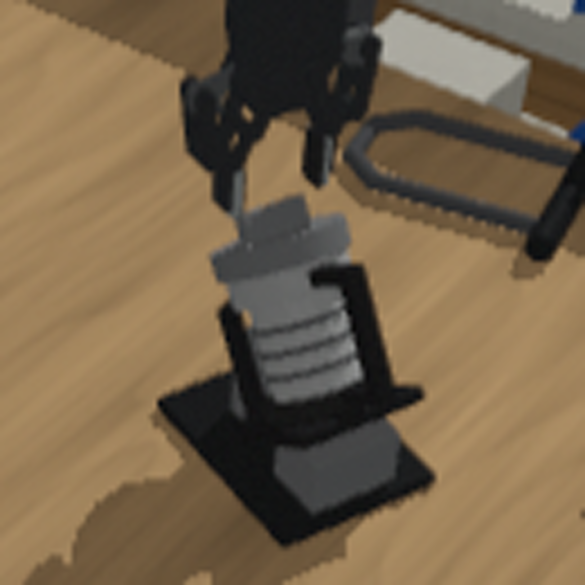

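Emit:
{"op": "drive_tool", "data": {"steps": [[0.0015,0.0015,0.007,0,0.06],[0,0,0.007,0,0.06],[0,0,0,0,0.06]]}}

```text
clock: 2.15
position: [446.9, 354.2, 159.2]
ee_rot: [0.982, -0.189, -0.001, 0.001]
contact_force: [-0.4, -0.4, 0.6]
gripper_width: 59.5
```

```bash
python3 - <<'E'
from h import *
s=arm.read_state(); print(s["clock"],s["position"],s["gripper_width"],s["contact_force"])
p,d=arm.get_image("wrist"); cv2.imwrite("pics/w3.png",cv2.resize(p[200:360,130:430],None,fx=2.6,fy=2.6))
p,d=arm.get_image("scene"); cv2.imwrite("pics/s3.png",cv2.resize(p[70:150,270:350],None,fx=7,fy=7,interpolation=cv2.INTER_CUBIC))
E
```

```text
2.15 [446.89249268 354.1588613  159.24604889] 59.521329237275275 [-0.43172643 -0.41596881  0.55350777]
```

View pics/w3.png

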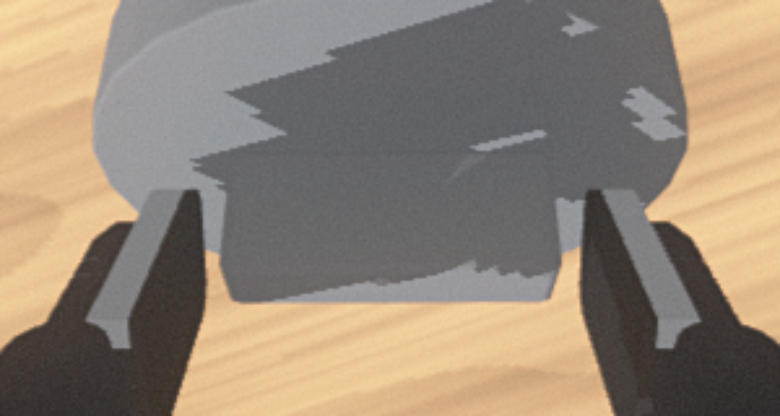

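View pics/s3.png

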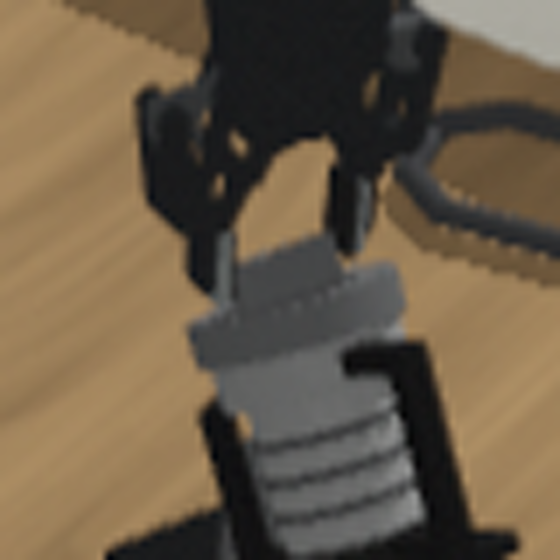

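Emit:
{"op": "drive_tool", "data": {"steps": [[0,0,0,0,0.052],[0,0,0,0,0.04],[0,0,0,0,0.03],[0,0,0,0,0.02],[0,0,0,0,0.02]]}}

```text
clock: 2.75
position: [447.7, 354.9, 161.0]
ee_rot: [0.982, -0.188, 0.0, -0.0]
contact_force: [-0.5, -1.4, 4.6]
gripper_width: 48.3
```

```bash
python3 - <<'E'
from h import *
s=arm.read_state(); print(s["clock"],s["position"],s["gripper_width"],s["contact_force"],s["wrist_torque"])
p,d=arm.get_image("wrist"); cv2.imwrite("pics/w4.png",p)
p,d=arm.get_image("scene"); cv2.imwrite("pics/s4.png",cv2.resize(p[70:150,270:350],None,fx=7,fy=7,interpolation=cv2.INTER_CUBIC))
E
```

```text
2.75 [447.65624541 354.93661594 161.01939765] 48.30991526411949 [-0.47911667 -1.42252084  4.61980236] [-0.40997739  0.36301634 -0.03936142]
```

View pics/w4.png

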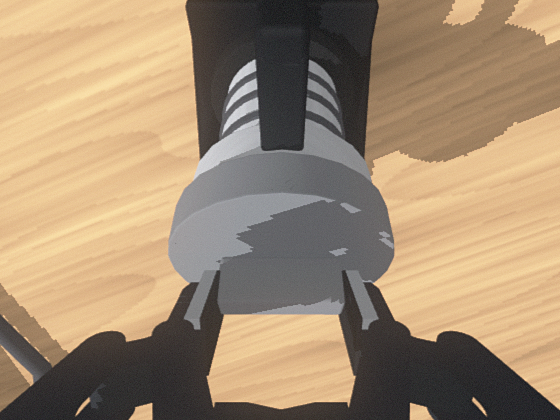

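Emit:
{"op": "drive_tool", "data": {"steps": [[-0.0029,0,-0.0041,0,0.02],[-0.0046,0,-0.0066,0,0.02],[-0.0046,0,-0.0066,0,0.02],[-0.0057,0,-0.0082,0,0.02],[-0.0057,0,-0.0082,0,0.02],[-0.0057,0,-0.0082,0,0.02],[0,0,0,0,0.02]]}}

```text
clock: 3.55
position: [420.0, 366.7, 204.0]
ee_rot: [0.982, -0.188, 0.001, -0.001]
contact_force: [-0.6, 0.7, -0.5]
gripper_width: 48.5
```

```bash
python3 - <<'E'
from h import *
s=arm.read_state(); print(s["clock"],s["position"],s["gripper_width"],s["contact_force"],s["wrist_torque"])
p,d=arm.get_image("wrist"); cv2.imwrite("pics/w5.png",p)
p,d=arm.get_image("scene"); cv2.imwrite("pics/s5.png",cv2.resize(p[60:180,260:360],None,fx=5,fy=5,interpolation=cv2.INTER_CUBIC))
E
```

```text
3.55 [420.00586574 366.72540116 204.01186885] 48.51388474085292 [-0.55289852  0.69818901 -0.46780915] [ 0.05530051 -0.0380169   0.03136003]
```

View pics/s5.png

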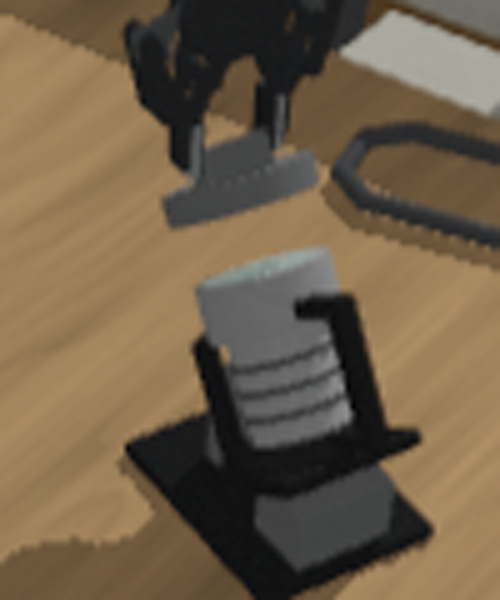

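View pics/w5.png

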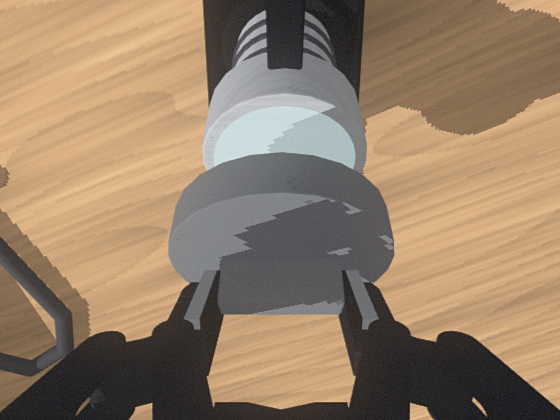

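```bash
python3 - <<'E'
from h import *
c=lambda x,y:(340+x/4.5-.4,160+y/4.5-.4)
def circ(Q):
    A=np.c_[2*Q[:,:2],np.ones(len(Q))];b=(Q[:,:2]**2).sum(1);s=np.linalg.lstsq(A,b,rcond=None)[0]
    return s[:2],np.sqrt(s[2]+s[0]**2+s[1]**2)
Q=np.array([ray("top",*c(*q),z=45) for q in [(145,425),(317,425),(231,340),(231,513)]]);print("dish top",circ(Q))
Q=np.array([ray("scene",*q,z=45) for q in [(131,296),(184,292),(157,273),(158,318)]]);print("dish scene",circ(Q))
# dish from depth: floor plane points
X=cloud("top",np.load("pics/top0.npy"))
m=(X[...,2]>41)&(X[...,2]<49);m[:, :340]=0;m[:,425:]=0;m[:232]=0;m[280:]=0
pts=X[m];print(len(pts),circ(pts))
p=cv2.imread("pics/top0.png");hsv=cv2.cvtColor(p,cv2.COLOR_BGR2HSV)
print(hsv[207,287],hsv[207,240],hsv[170,287])
for nm,u0,v0,u1,v1 in [("scene",255,210,345,280),("top",255,175,320,240)]:
    p=cv2.imread(f"pics/{nm}0.png");cv2.imwrite(f"pics/mat_{nm}.png",cv2.resize(p[v0:v1,u0:u1],None,fx=8,fy=8,interpolation=cv2.INTER_CUBIC))
E
```

```text
dish top (array([ 492.84222111, -322.93709928]), np.float64(62.92956403015668))
dish scene (array([ 496.9045429 , -322.67938221]), np.float64(61.45073543195048))
259 (array([ 501.55906256, -337.17717148]), np.float64(60.282651415273776))
[ 16 138 109] [ 17 122 119] [ 17 121 122]
```

View pics/mat_top.png

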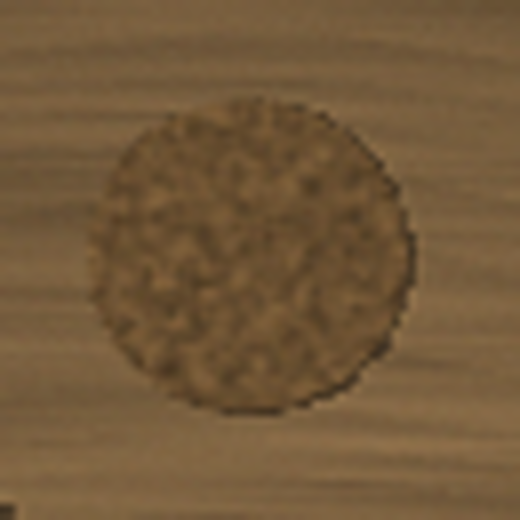

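View pics/mat_scene.png

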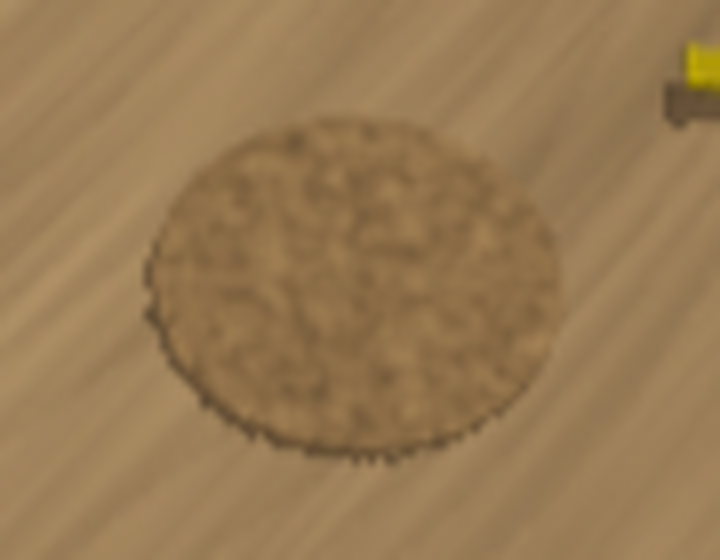

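Emit:
{"op": "drive_tool", "data": {"steps": [[0.01,0.0204,0,0,0.02],[0.01,0.0204,0,0,0.02],[0.02,0.041,0,0,0.02],[0.02,0.041,0,0,0.02],[0.02,0.041,0,0,0.02],[0.02,0.041,0,0,0.02],[0.02,0.041,0,0,0.02],[0.02,0.041,0,0,0.02],[0.02,0.041,0,0,0.02],[0.02,0.041,0,0,0.02],[0.02,0.041,0,0,0.02],[0.02,0.041,0,0,0.02],[0.02,0.041,0,0,0.02],[0.02,0.041,0,0,0.02],[0.02,0.041,0,0,0.02],[0.01,0.025,0,0,0.02],[0.005,0.0136,0,0,0.02],[0,0,0,0,0.02],[0,0,0,0,0.02]]}}

```text
clock: 5.55
position: [467.2, -312.1, 201.9]
ee_rot: [0.982, -0.189, -0.0, -0.0]
contact_force: [-0.2, 0.3, -0.4]
gripper_width: 48.2
```

```bash
python3 - <<'E'
from h import *
s=arm.read_state(); print(s["clock"],s["position"],s["ee_rot"],s["gripper_width"],s["contact_force"])
KT=wristKT()
p,d=arm.get_image("wrist"); cv2.imwrite("pics/w6.png",p);np.save("pics/w6.npy",d);np.savez("pics/w6kt.npz",K=KT[0],T=KT[1])
q=p.copy()
th=np.linspace(0,2*np.pi,60)
for r,z in((60,38),(64,45)):
    for a in proj(None,np.c_[494+r*np.cos(th),-323+r*np.sin(th),z+0*th],KT): cv2.circle(q,tuple(int(round(v)) for v in a),1,(0,0,255),-1)
cv2.imwrite("pics/w6o.png",q)
E
```

```text
5.55 [ 467.19500727 -312.12857757  201.92245498] [ 9.82051388e-01 -1.88612889e-01 -4.30860461e-04 -2.53889615e-04] 48.17088084866613 [-0.22697864  0.30762623 -0.4286978 ]
```

View pics/w6o.png

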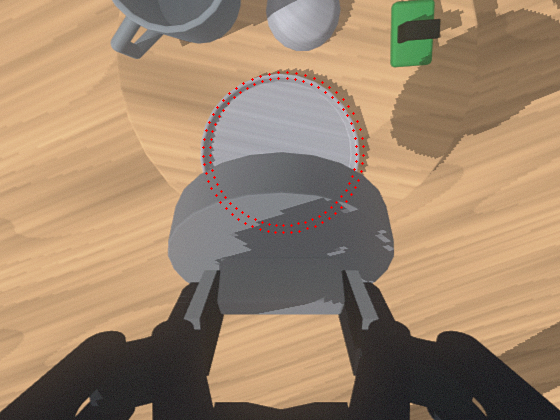

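```bash
python3 - <<'E'
from h import *
a=cv2.imread("pics/w6.png")
cv2.imwrite("pics/w6c.png",cv2.resize(a[60:200,190:380],None,fx=4.2,fy=4.2,interpolation=cv2.INTER_CUBIC))
E
```

```text
(no output)
```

View pics/w6c.png

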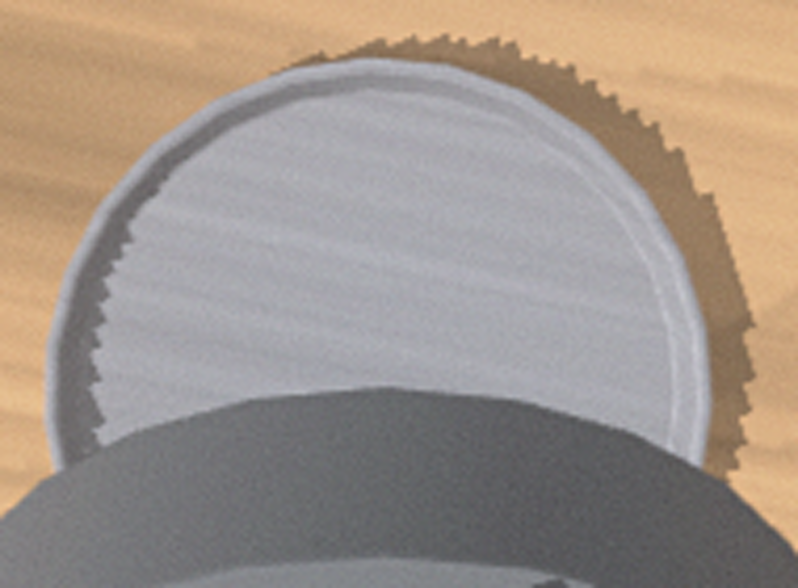

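```bash
python3 - <<'E'
from h import *
z=np.load("pics/w6kt.npz");KT=(z["K"],z["T"])
Q=np.array([ray(None,190+x/4.2-.4,60+y/4.2-.4,z=45,KT=KT) for x,y in [(48,380),(385,58),(710,380),(105,208),(645,185),(520,98),(190,123)]])
from scipy.optimize import least_squares
f=lambda c:np.hypot(Q[:,0]-c[0],Q[:,1]-c[1])-64
s=least_squares(f,[494,-323]);print(s.x,f(s.x).round(1))
f=lambda c:np.hypot(Q[:,0]-c[0],Q[:,1]-c[1])-c[2]
s=least_squares(f,[494,-323,64]);print(s.x,f(s.x).round(1))
E
```

```text
[ 493.35947714 -320.27551033] [-0.6  0.8 -1.1 -0.2  0.7 -0.8 -0.2]
[ 494.41019927 -320.67124214   63.11069717] [ 0.2  0.5 -0.3 -0.1  0.9 -0.9 -0.3]
```

Emit:
{"op": "drive_tool", "data": {"steps": [[-0.0019,-0.002,0.02,0,0.02],[0,0,0.03,0,0.02],[0,0,0.03,0,0.02],[0,0,0.02,0,0.02],[0,0,0.01,0,0.02],[0,0,0,0,0.02],[0,0,0,0,0.02]]}}

```text
clock: 6.3
position: [467.8, -309.7, 93.3]
ee_rot: [0.982, -0.188, 0.001, 0.0]
contact_force: [0.0, 1.0, -1.5]
gripper_width: 48.1
```

```bash
python3 - <<'E'
from h import *
s=arm.read_state(); print(s["clock"],s["position"],s["gripper_width"],s["contact_force"])
p,d=arm.get_image("wrist"); cv2.imwrite("pics/w7.png",p)
p,d=arm.get_image("scene"); cv2.imwrite("pics/s7.png",cv2.resize(p[210:390,80:250],None,fx=3.3,fy=3.3,interpolation=cv2.INTER_CUBIC))
E
```

```text
6.3 [ 467.82557867 -309.68129854   93.32470293] 48.05772979343234 [ 0.04094711  0.98534642 -1.45950263]
```

View pics/w7.png

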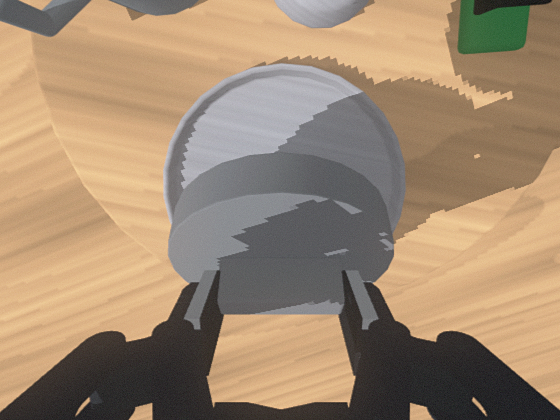

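View pics/s7.png

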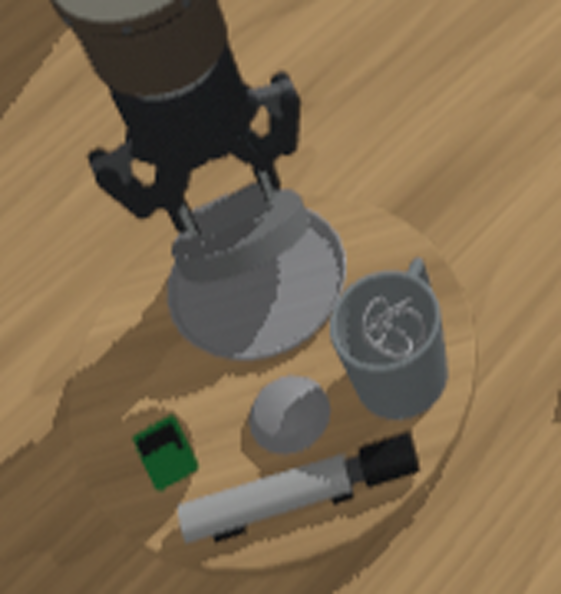

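Emit:
{"op": "drive_tool", "data": {"steps": [[0,0,0.005,0,0.02],[0,0,0.003,0,0.02],[0,0,0.003,0,0.02],[0,0,0,0,0.02]]}}

```text
clock: 6.8
position: [467.3, -310.1, 81.7]
ee_rot: [0.982, -0.188, 0.0, 0.0]
contact_force: [0.1, 0.6, 2.9]
gripper_width: 48.6
```

Emit:
{"op": "drive_tool", "data": {"steps": [[0.0023,0,0.001,0,0.02],[0.0023,0,0.001,0,0.02],[0.0022,0,0.0012,0,0.02],[0.0022,0,0.0012,0,0.02],[0,0,0,0,0.02]]}}

```text
clock: 7.3
position: [474.8, -313.2, 78.1]
ee_rot: [0.982, -0.188, -0.001, 0.0]
contact_force: [-3.8, 2.3, 10.6]
gripper_width: 48.3
```

```bash
python3 - <<'E'
from h import *
s=arm.read_state(); print(s["clock"],s["position"],s["gripper_width"],s["contact_force"],s["wrist_torque"])
p,d=arm.get_image("wrist"); cv2.imwrite("pics/w8.png",p)
E
```

```text
7.3 [ 474.82748526 -313.15748216   78.0957483 ] 48.270710115575476 [-3.76243105  2.26162384 10.62251072] [ 0.87262298  1.16039688 -0.010457  ]
```

View pics/w8.png

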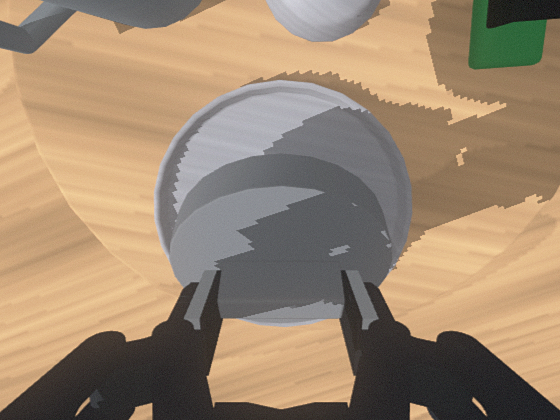

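Emit:
{"op": "drive_tool", "data": {"steps": [[0.0021,0,0.0014,0,0.02],[0.0021,0,0.0014,0,0.02],[0.002,0,0.0016,0,0.02],[0.002,0,0.0016,0,0.02],[0,0,0,0,0.02]]}}

```text
clock: 7.85
position: [483.5, -316.7, 72.7]
ee_rot: [0.982, -0.188, 0.0, 0.001]
contact_force: [-2.4, 1.5, 10.3]
gripper_width: 48.4
```

```bash
python3 - <<'E'
from h import *
s=arm.read_state(); print(s["clock"],s["position"],s["gripper_width"],s["contact_force"],s["wrist_torque"])
p,d=arm.get_image("wrist"); cv2.imwrite("pics/w9.png",p)
E
```

```text
7.85 [ 483.51013401 -316.71501936   72.68366233] 48.42500975233802 [-2.43124748  1.50673276 10.25024135] [ 0.63479365  0.89683371 -0.00535766]
```

View pics/w9.png

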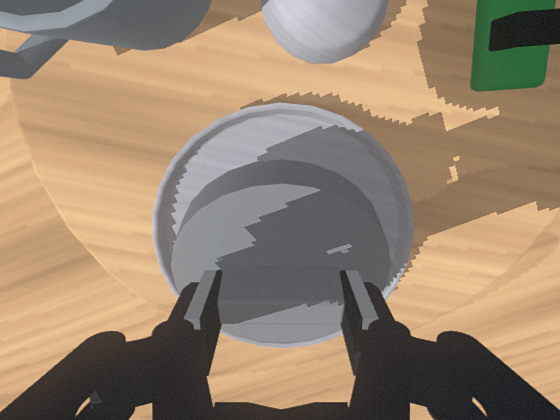

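Emit:
{"op": "drive_tool", "data": {"steps": [[0.0018,0,0.0017,0,0.02],[0.0018,0,0.0017,0,0.02],[0.0017,0,0.0018,0,0.02],[0.0017,0,0.0019,0,0.02],[0,0,0,0,0.02]]}}

```text
clock: 8.4
position: [491.2, -319.7, 66.1]
ee_rot: [0.982, -0.188, 0.002, 0.001]
contact_force: [-0.4, 1.0, 10.2]
gripper_width: 48.4
```

```bash
python3 - <<'E'
from h import *
s=arm.read_state(); print(s["clock"],s["position"],s["gripper_width"],s["contact_force"],s["wrist_torque"])
p,d=arm.get_image("wrist"); cv2.imwrite("pics/w10.png",p)
p,d=arm.get_image("scene"); cv2.imwrite("pics/s10.png",cv2.resize(p[210:390,80:250],None,fx=3.3,fy=3.3,interpolation=cv2.INTER_CUBIC))
E
```

```text
8.4 [ 491.19263468 -319.72748881   66.10357645] 48.43294432184924 [-0.35722187  0.96334764 10.20740807] [ 0.55136044  0.52912686 -0.01611547]
```

View pics/w10.png

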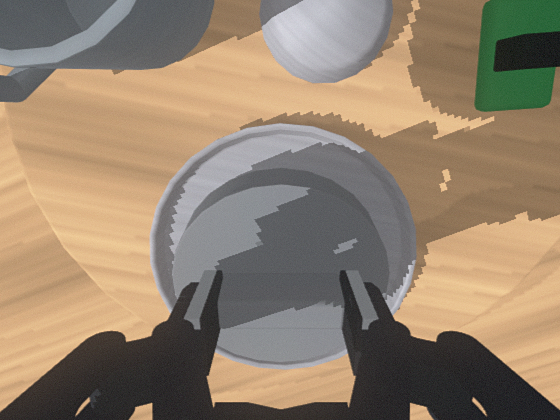

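View pics/s10.png

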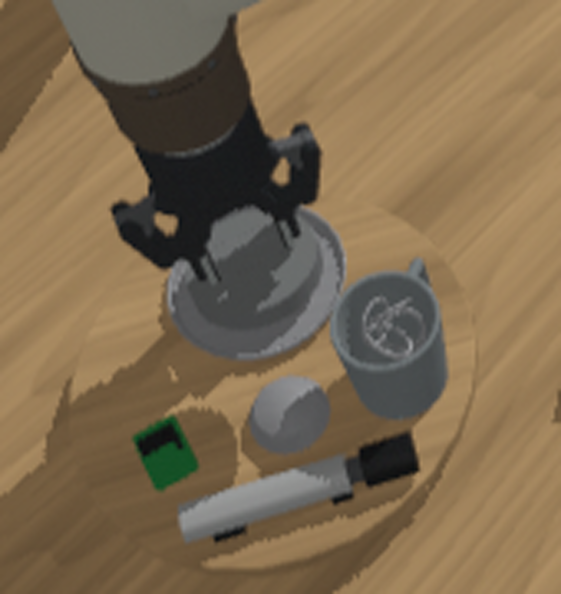

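Emit:
{"op": "drive_tool", "data": {"steps": [[0.001,0,0.0015,0,0.02],[0.001,0,0.0015,0,0.02],[0,0,0,0,0.02]]}}

```text
clock: 8.8
position: [493.6, -320.6, 63.5]
ee_rot: [0.982, -0.188, 0.003, 0.001]
contact_force: [0.7, 0.7, 11.7]
gripper_width: 48.0
```

Emit:
{"op": "drive_tool", "data": {"steps": [[0.0005,0,0.001,0,0.02],[0,0,0,0,0.02]]}}

```text
clock: 9.0
position: [494.4, -320.9, 62.7]
ee_rot: [0.982, -0.187, 0.003, 0.001]
contact_force: [0.6, 0.2, 11.9]
gripper_width: 48.8
```

```bash
python3 - <<'E'
from h import *
s=arm.read_state(); print(s["clock"],s["position"],s["gripper_width"],s["contact_force"],s["wrist_torque"])
KT=wristKT()
p,d=arm.get_image("wrist"); cv2.imwrite("pics/w11.png",p)
X=cloud(None,d,KT); m=np.zeros(d.shape,bool); m[190:265,200:360]=1
P=X[m&(d>0)]
rng=np.random.default_rng(0);best=None
for _ in range(300):
    a,b,e=P[rng.choice(len(P),3,False)];n=np.cross(b-a,e-a);l=np.linalg.norm(n)
    if l<200: continue
    n/=l;k=abs((P-a)@n)<1
    if best is None or k.sum()>best.sum(): best=k
q=P[best];n=np.linalg.svd(q-q.mean(0))[2][2];n*=np.sign(n[2]);print(q.mean(0),n,np.degrees(np.arccos(n[2])),best.mean())
E
```

```text
9.0 [ 494.36977747 -320.92236396   62.67205427] 48.75633117433266 [ 0.58133812  0.15802755 11.85669317] [ 0.45204267  0.1779508  -0.03702563]
[ 519.33962565 -328.62867965   62.62412532] [-0.07628016  0.02721547  0.99671493] 4.645460611428765 0.8445522200852914
```

View pics/w11.png

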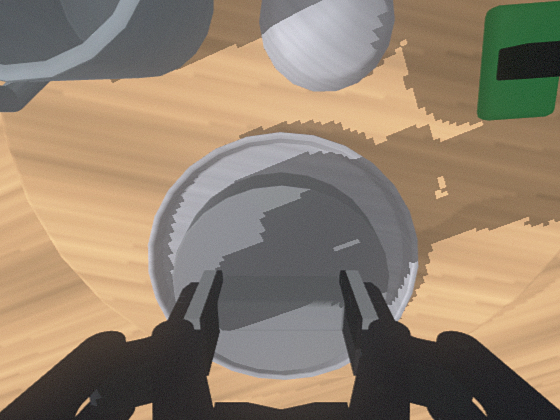

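Emit:
{"op": "drive_tool", "data": {"steps": [[0.0003,0,0.0015,0,0.02],[0,0,0.0015,0,0.02],[0,0,0,0,0.02]]}}

```text
clock: 9.35
position: [496.1, -321.6, 60.4]
ee_rot: [0.982, -0.187, 0.005, 0.002]
contact_force: [2.6, -0.6, 12.1]
gripper_width: 48.4
```

Emit:
{"op": "drive_tool", "data": {"steps": [[0,0,0.001,0,0.02],[0,0,0,0,0.02]]}}

```text
clock: 9.55
position: [496.7, -321.8, 59.8]
ee_rot: [0.982, -0.187, 0.005, 0.002]
contact_force: [2.6, -0.8, 11.9]
gripper_width: 48.4
```

```bash
cat > pl.py <<'E'
from h import *
def tilt(X,d,v0,v1,u0,u1):
    P=X[v0:v1,u0:u1][d[v0:v1,u0:u1]>0]
    rng=np.random.default_rng(0);best=None
    for _ in range(300):
        a,b,e=P[rng.choice(len(P),3,False)];n=np.cross(b-a,e-a);l=np.linalg.norm(n)
        if l<200: continue
        n/=l;k=abs((P-a)@n)<1
        if best is None or k.sum()>best.sum(): best=k
    q=P[best];n=np.linalg.svd(q-q.mean(0))[2][2];n*=np.sign(n[2]);return q.mean(0).round(1),n.round(3),np.degrees(np.arccos(n[2])).round(2),best.mean()
E
python3 - <<'E'
from pl import *
s=arm.read_state(); print(s["clock"],s["position"],s["gripper_width"],s["contact_force"],s["wrist_torque"])
KT=wristKT()
p,d=arm.get_image("wrist"); print(tilt(cloud(None,d,KT),d,190,265,200,360))
E
```

```text
9.55 [ 496.71061037 -321.8336655    59.75765696] 48.44764404378329 [ 2.61828415 -0.76204676 11.86305871] [ 0.13896409 -0.43442244 -0.03463623]
(array([ 521. , -329.5,   58.5]), array([-0.022,  0.004,  1.   ]), np.float64(1.31), np.float64(0.8122906898861353))
```

Emit:
{"op": "drive_tool", "data": {"steps": [[-0.001,0,0.001,0,0.02],[-0.002,0,0,0,0.02],[0,0,0,0,0.02]]}}

```text
clock: 9.9
position: [496.4, -321.7, 60.1]
ee_rot: [0.982, -0.186, 0.009, 0.003]
contact_force: [5.5, -1.8, 13.8]
gripper_width: 48.8
```

Emit:
{"op": "drive_tool", "data": {"steps": [[0,0,0,0,0.05],[0,0,0,0,0.055],[0,0,0,0,0.06],[0,0,0,0,0.06]]}}

```text
clock: 10.3
position: [488.3, -318.5, 53.8]
ee_rot: [0.982, -0.188, -0.001, -0.0]
contact_force: [-1.2, 0.4, 0.4]
gripper_width: 60.0
```

```bash
python3 - <<'E'
from pl import *
s=arm.read_state(); print(s["clock"],s["position"],s["gripper_width"],s["contact_force"],s["wrist_torque"])
KT=wristKT()
p,d=arm.get_image("wrist"); print(tilt(cloud(None,d,KT),d,190,265,200,360)); cv2.imwrite("pics/w12.png",p)
E
```

```text
10.3 [ 488.31764754 -318.4765669    53.80131947] 60.03526538230645 [-1.19923831  0.44964632  0.42871291] [ 0.0266784   0.00891622 -0.04450571]
(array([ 515.3, -327.1,   57.2]), array([-0.   , -0.001,  1.   ]), np.float64(0.04), np.float64(0.8883312421580929))
```

View pics/w12.png

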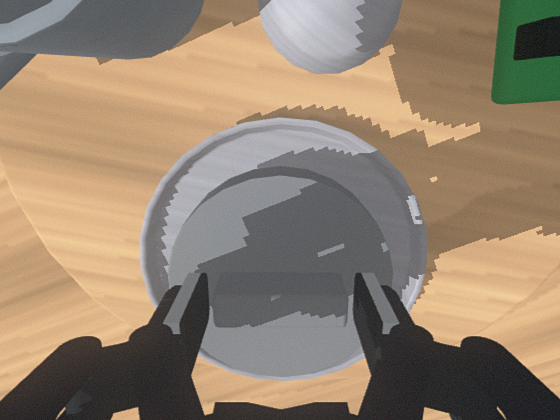

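Emit:
{"op": "drive_tool", "data": {"steps": [[0,0,-0.005,0,0.06],[0,0,-0.01,0,0.06],[0,0,-0.03,0,0.06],[0,0,-0.04,0,0.06],[0,0,-0.04,0,0.05],[0,0,-0.03,0,0.05],[0,0,0,0,0.05]]}}

```text
clock: 11.05
position: [491.7, -320.1, 216.4]
ee_rot: [0.982, -0.188, 0.006, 0.002]
contact_force: [-0.1, 0.5, 0.6]
gripper_width: 49.8
```

```bash
python3 - <<'E'
from pl import *
s=arm.read_state(); print(s["clock"],s["position"],s["gripper_width"],s["contact_force"],s["joints"])
KT=wristKT()
p,d=arm.get_image("wrist"); cv2.imwrite("pics/w13.png",p)
E
```

```text
11.05 [ 491.73720265 -320.07227961  216.42819699] 49.83142163720555 [-0.12382104  0.47973842  0.55816977] [-0.30022251  0.32469792 -0.12187147  0.00199749 -1.11210588  1.49220648]
```

View pics/w13.png

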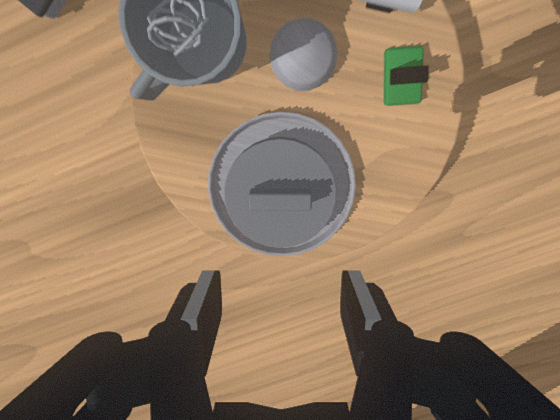

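Emit:
{"op": "drive_tool", "data": {"steps": [[-0.006,-0.02,-0.02,0,0.05],[-0.0127,-0.041,-0.02,0,0.05],[-0.0127,-0.041,-0.02,0,0.05],[-0.0127,-0.041,0,0,0.05],[-0.0127,-0.041,0,0,0.05],[-0.0127,-0.041,0,0,0.05],[-0.0127,-0.041,0,0,0.05],[-0.0127,-0.041,0,0,0.05],[-0.0127,-0.041,0,0,0.05],[-0.0127,-0.041,0,0,0.05],[-0.0127,-0.041,0,0,0.05],[-0.0127,-0.041,0,0,0.05],[-0.0127,-0.041,0,0,0.05],[-0.0127,-0.041,0,0,0.05],[-0.0127,-0.041,0,0,0.05],[-0.008,-0.02,0,0,0.04],[0,0,0,0,0.04],[0,0,0,0,0.04]]}}

```text
clock: 12.9
position: [537.5, 322.3, 268.7]
ee_rot: [0.982, -0.188, -0.001, 0.001]
contact_force: [0.7, -0.0, -0.1]
gripper_width: 40.4
```

```bash
python3 - <<'E'
from pl import *; from model import *
s=arm.read_state(); print(s["clock"],s["position"],s["ee_rot"],s["gripper_width"])
KT=wristKT()
p,d=arm.get_image("wrist"); cv2.imwrite("pics/w14.png",p);np.save("pics/w14.npy",d);np.savez("pics/w14kt.npz",K=KT[0],T=KT[1])
X=cloud(None,d,KT)
yaw=np.radians(-21.45);R,_=lampR(yaw);o=np.array([522.66,326.16,61.6])
q=p.copy()
def dot(P,c):
    for a in proj(None,o+np.atleast_2d(P)@R.T,KT): cv2.circle(q,tuple(int(round(v)) for v in a),1,c,-1)
for zz in (4,40,78,96):
    for x in (73,87):
        for y in (-8,8): dot([x,y,zz],(0,0,255))
th=np.linspace(0,2*np.pi,40); dot(np.c_[42*np.cos(th),42*np.sin(th),115+0*th],(0,255,0))
cv2.imwrite("pics/w14o.png",q)
E
```

```text
12.9 [537.51380571 322.26358876 268.72034448] [ 9.82151173e-01 -1.88089216e-01 -7.54898963e-04  9.74502413e-04] 40.44631354367663
```

View pics/w14o.png

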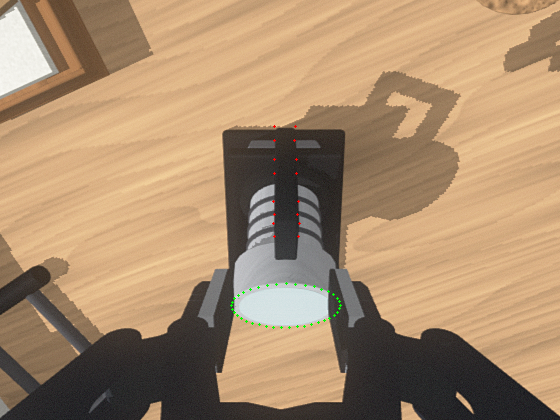

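Emit:
{"op": "drive_tool", "data": {"steps": [[0.0056,0.002,0.02,0,0.04],[0,0,0.03,0,0.04],[0,0,0.025,0,0.04],[0,0,0.01,0,0.04],[0,0,0,0,0.04],[0,0,0,0,0.04]]}}

```text
clock: 13.55
position: [543.3, 318.5, 186.2]
ee_rot: [0.982, -0.188, 0.001, -0.001]
contact_force: [0.5, 0.8, 0.4]
gripper_width: 40.3
```

```bash
python3 - <<'E'
from h import *
s=arm.read_state(); print(s["clock"],s["position"],s["gripper_width"],s["contact_force"])
p,d=arm.get_image("wrist"); cv2.imwrite("pics/w15.png",p)
E
```

```text
13.55 [543.33000211 318.53729447 186.19726858] 40.31924537285426 [0.50870215 0.84079069 0.43435926]
```

View pics/w15.png

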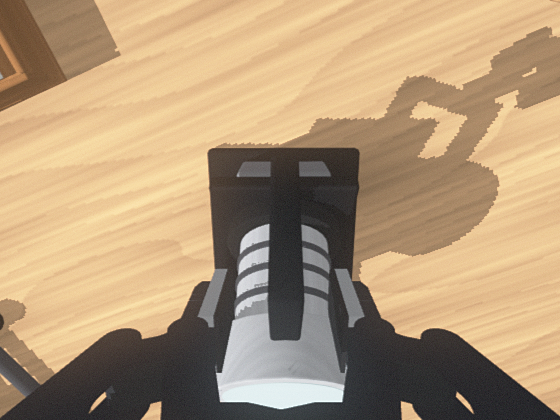

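Emit:
{"op": "drive_tool", "data": {"steps": [[-0.001,0.001,0.012,0,0.04],[0,0,0.012,0,0.04],[0,0,0.008,0,0.04],[0,0,0.002,0,0.04],[0,0,0,0,0.04]]}}

```text
clock: 14.1
position: [541.1, 318.1, 150.0]
ee_rot: [0.982, -0.188, -0.0, 0.001]
contact_force: [-0.2, 0.2, -0.1]
gripper_width: 40.0
```

```bash
python3 - <<'E'
from h import *
s=arm.read_state(); print(s["clock"],s["position"],s["gripper_width"],s["contact_force"])
p,d=arm.get_image("wrist"); cv2.imwrite("pics/w16.png",p)
p,d=arm.get_image("scene"); cv2.imwrite("pics/s16.png",cv2.resize(p[60:190,250:380],None,fx=4.5,fy=4.5,interpolation=cv2.INTER_CUBIC))
E
```

```text
14.1 [541.05587976 318.05282816 149.96560924] 40.01222831260185 [-0.16329284  0.18698367 -0.07133905]
```

View pics/w16.png

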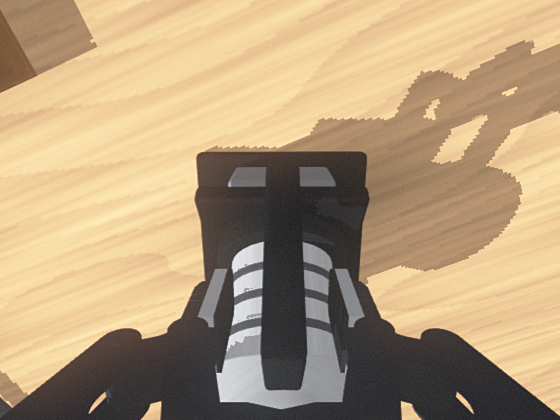

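View pics/s16.png

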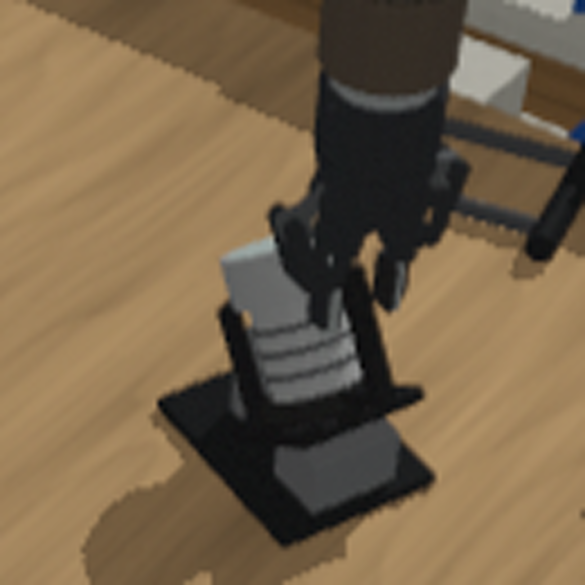

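Emit:
{"op": "drive_tool", "data": {"steps": [[0,0,0,0,0.02],[0,0,0,0,0.01],[0,0,0,0,0.0],[0,0,0,0,0.0],[0,0,0,0,0.0],[0,0,0,0,0.0]]}}

```text
clock: 14.8
position: [541.4, 318.2, 151.4]
ee_rot: [0.982, -0.188, 0.0, -0.0]
contact_force: [-1.2, -0.8, 4.5]
gripper_width: 15.1
```

Emit:
{"op": "drive_tool", "data": {"steps": [[0,0,-0.004,0,0],[0,0,-0.006,0,0],[0,0,-0.01,0,0],[0,0,-0.01,0,0],[0,0,0,0,0]]}}

```text
clock: 15.3
position: [542.2, 319.0, 183.0]
ee_rot: [0.982, -0.188, 0.001, -0.002]
contact_force: [1.1, 0.3, -2.9]
gripper_width: 15.7
```

```bash
python3 - <<'E'
from h import *
s=arm.read_state(); print(s["clock"],s["position"],s["gripper_width"],s["contact_force"],s["wrist_torque"])
p,d=arm.get_image("wrist"); cv2.imwrite("pics/w17.png",p)
p,d=arm.get_image("scene"); cv2.imwrite("pics/s17.png",cv2.resize(p[60:190,250:380],None,fx=4.5,fy=4.5,interpolation=cv2.INTER_CUBIC))
E
```

```text
15.3 [542.23056841 319.00316766 183.02050624] 15.707203281088042 [ 1.10765228  0.2959     -2.88709155] [-0.04350388 -0.18864101  0.00115862]
```

View pics/w17.png

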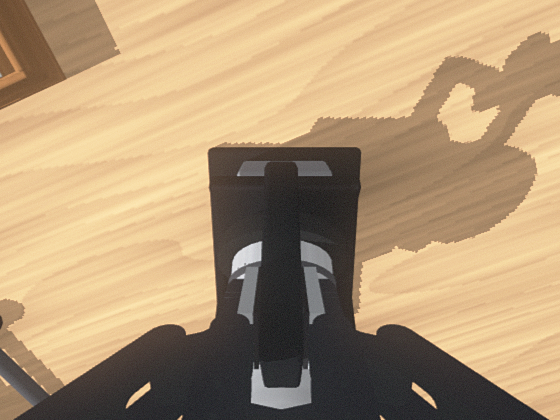

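View pics/s17.png

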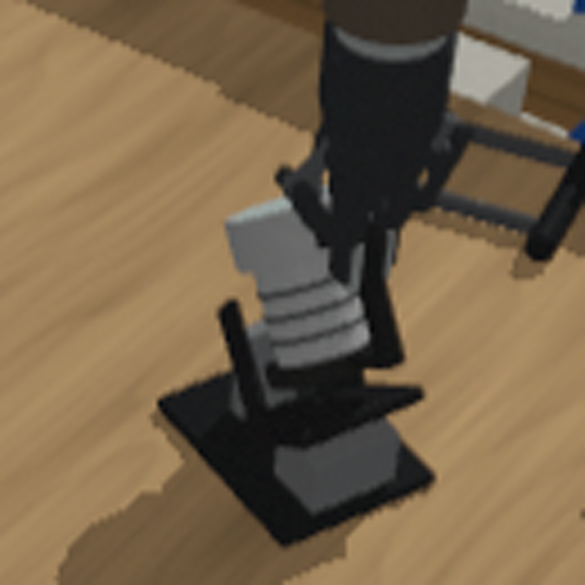

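Emit:
{"op": "drive_tool", "data": {"steps": [[0,0,-0.015,0,0],[0,0,-0.02,0,0],[0,0,-0.02,0,0],[0,0,-0.02,0,0],[0,0,-0.02,0,0],[0,0,-0.01,0,0],[0,0,0,0,0],[0,0,0,0,0]]}}

```text
clock: 16.2
position: [540.7, 318.0, 284.5]
ee_rot: [0.982, -0.188, -0.001, 0.001]
contact_force: [0.0, -0.0, -2.9]
gripper_width: 14.9
```

```bash
python3 - <<'E'
from pl import *
s=arm.read_state(); print(s["clock"],s["position"],s["gripper_width"],s["contact_force"],s["wrist_torque"])
print("mat", ray("top",255+250/8-.44,175+254/8-.44,z=4), ray("scene",255+354/8-.44,210+285/8-.44,z=4))
def circ(Q):
    A=np.c_[2*Q[:,:2],np.ones(len(Q))];b=(Q[:,:2]**2).sum(1);s=np.linalg.lstsq(A,b,rcond=None)[0]
    return s[:2],np.sqrt(s[2]+s[0]**2+s[1]**2)
print(circ(np.array([ray("top",255+x/8-.44,175+y/8-.44,z=4) for x,y in [(90,254),(412,250),(255,97),(250,408),(145,140),(370,370)]])))
print(circ(np.array([ray("scene",255+x/8-.44,210+y/8-.44,z=4) for x,y in [(150,270),(560,285),(340,117),(380,450),(220,160),(500,160),(520,390)]])))
KT=wristKT()
p,d=arm.get_image("wrist"); cv2.imwrite("pics/w18.png",p)
X=cloud(None,d,KT); 
for v in range(150,400,15): print(v,X[v,281].round(0), end=' ')
p,d=arm.get_image("scene"); cv2.imwrite("pics/s18.png",cv2.resize(p[30:180,250:400],None,fx=4,fy=4,interpolation=cv2.INTER_CUBIC))
E
```

```text
16.2 [540.65747473 317.99199034 284.46112308] 14.930511749189378 [ 0.03587941 -0.02583314 -2.92799963] [-0.11278215 -0.08543954  0.02102426]
mat [656.39199003  26.06470389   4.        ] [659.17828443  25.20245978   4.        ]
(array([656.68237144,  24.69288676]), np.float64(69.82237940697904))
(array([658.15756739,  29.02996546]), np.float64(69.40776412339247))
150 [567. 309.  81.] 165 [585. 302. 253.] 180 [579. 304. 259.] 195 [575. 306. 268.] 210 [570. 308. 273.] 225 [566. 309. 281.] 240 [562. 311. 285.] 255 [558. 313. 291.] 270 [555. 314. 298.] 285 [552. 315. 303.] 300 [548. 317. 307.] 315 [545. 318. 311.] 330 [542. 319. 316.] 345 [540. 320. 321.] 360 [535. 322. 322.] 375 [519. 328. 309.] 390 [503. 335. 299.]
```

View pics/w18.png

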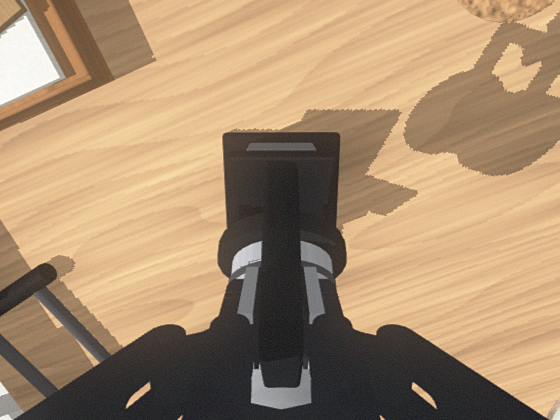

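View pics/s18.png

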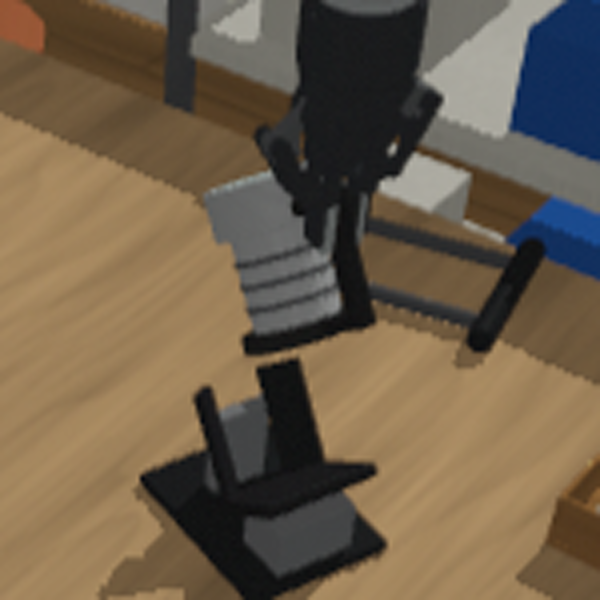

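Emit:
{"op": "drive_tool", "data": {"steps": [[0.01,0.02,0,0,0],[0.015,0.033,0,0,0],[0.018,0.038,0,0,0],[0.018,0.038,0,0,0],[0.018,0.038,0,0,0],[0.015,0.033,0,0,0],[0.012,0.028,0,0,0],[0,0,0,0,0],[0,0,0,0,0]]}}

```text
clock: 17.2
position: [555.0, 66.0, 285.3]
ee_rot: [0.982, -0.189, -0.0, 0.0]
contact_force: [1.0, -0.1, -2.1]
gripper_width: 14.9
```

```bash
python3 - <<'E'
from pl import *
s=arm.read_state(); print(s["clock"],s["position"],s["gripper_width"],s["contact_force"],s["wrist_torque"])
KT=wristKT();np.savez("pics/w19kt.npz",K=KT[0],T=KT[1])
p,d=arm.get_image("wrist"); cv2.imwrite("pics/w19.png",p)
E
```

```text
17.2 [555.02754234  66.01000357 285.26573256] 14.937560575904579 [ 0.99669216 -0.07084387 -2.07376237] [-0.06399542 -0.12035582  0.01755406]
```

View pics/w19.png

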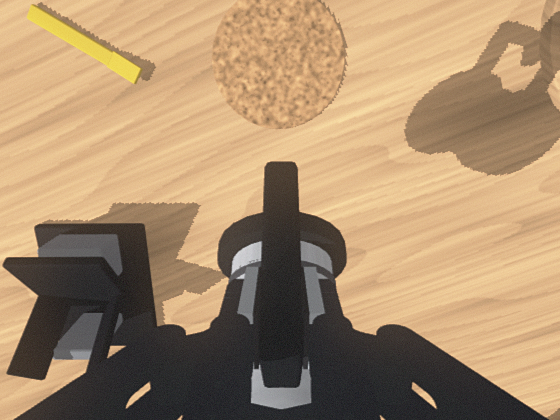

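```bash
python3 - <<'E'
from pl import *
z=np.load("pics/w19kt.npz");KT=(z["K"],z["T"])
Q=np.array([ray(None,u,v,z=4,KT=KT) for u,v in [(212,62),(346,55),(280,128),(228,104),(330,105),(222,25),(339,22)]])
from scipy.optimize import least_squares
f=lambda c:np.hypot(Q[:,0]-c[0],Q[:,1]-c[1])-70
s=least_squares(f,[657,26]);print(s.x,f(s.x).round(1))
E
```

```text
[657.387005    27.75836141] [ 1.1 -0.6 -1.2  0.9  0.2 -1.8  0.8]
```

Emit:
{"op": "drive_tool", "data": {"steps": [[0.01,0,0,0,0],[0.025,0,0,0,0],[0.03,0,0,0,0],[0.03,-0.0017,0,0,0],[0.02,0,0.01,0,0],[0.0076,0,0.02,0,0],[0,0,0.03,0,0],[0,0,0.03,0,0],[0,0,0.03,0,0],[0,0,0.02,0,0],[0,0,0.01,0,0],[0,0,0.005,0,0],[0,0,0,0,0],[0,0,0,0,0]]}}

```text
clock: 18.65
position: [670.9, 23.7, 132.1]
ee_rot: [0.982, -0.188, 0.001, -0.0]
contact_force: [0.6, -0.4, -2.7]
gripper_width: 15.3
```

```bash
python3 - <<'E'
from pl import *
s=arm.read_state(); print(s["clock"],s["position"],s["gripper_width"],s["contact_force"],s["wrist_torque"])
p,d=arm.get_image("scene"); cv2.imwrite("pics/s20.png",cv2.resize(p[130:290,220:390],None,fx=3.6,fy=3.6,interpolation=cv2.INTER_CUBIC))
E
```

```text
18.65 [670.91879764  23.71661842 132.05461854] 15.29909907202061 [ 0.59947841 -0.42541909 -2.69152241] [-0.0371361  -0.15232597 -0.00676866]
```

View pics/s20.png

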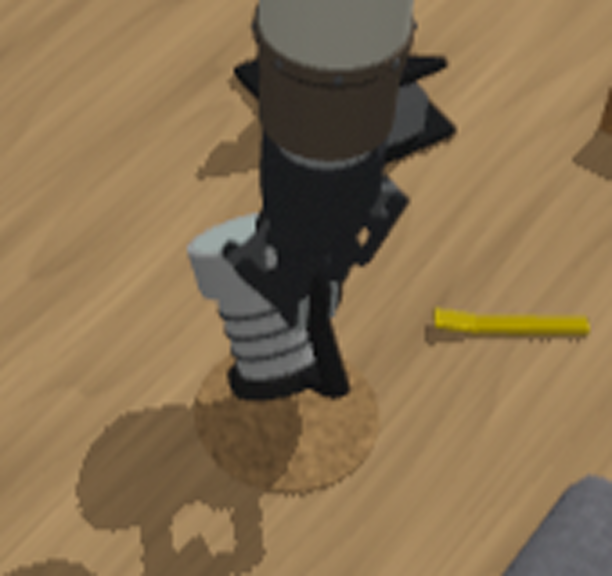

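Emit:
{"op": "drive_tool", "data": {"steps": [[0,0.0005,0.006,0,0],[0,0,0.004,0,0],[0,0,0.002,0,0],[0,0,0.002,0,0],[0,0,0,0,0]]}}

```text
clock: 19.2
position: [669.8, 22.8, 117.3]
ee_rot: [0.982, -0.188, 0.0, 0.0]
contact_force: [-1.7, -0.4, 1.3]
gripper_width: 15.0
```

Emit:
{"op": "drive_tool", "data": {"steps": [[0.0029,0,0.0014,0,0],[0.0029,0,0.0014,0,0],[0.0028,0,0.0014,0,0],[0.0028,0,0.0014,0,0],[0,0,0,0,0]]}}

```text
clock: 19.7
position: [681.0, 18.4, 111.5]
ee_rot: [0.982, -0.188, 0.0, 0.0]
contact_force: [-2.3, -0.7, 4.9]
gripper_width: 15.0
```

```bash
python3 - <<'E'
from pl import *
s=arm.read_state(); print(s["clock"],s["position"],s["gripper_width"],s["contact_force"],s["wrist_torque"])
KT=wristKT()
p,d=arm.get_image("wrist"); cv2.imwrite("pics/w21.png",p); X=cloud(None,d,KT)
a,b=X[200,281],X[330,281];print(a,b,np.degrees(np.arctan2(np.hypot(*(a-b)[:2]),b[2]-a[2])))
E
```

```text
19.7 [681.01484456  18.36054587 111.48115198] 14.95493557598985 [-2.27685341 -0.70110922  4.94093589] [-0.06766661  0.97620216  0.0572258 ]
[711.87159981   7.61832062  89.79620337] [683.52241038  18.94217252 144.48126789] 29.171800646145343
```

View pics/w21.png

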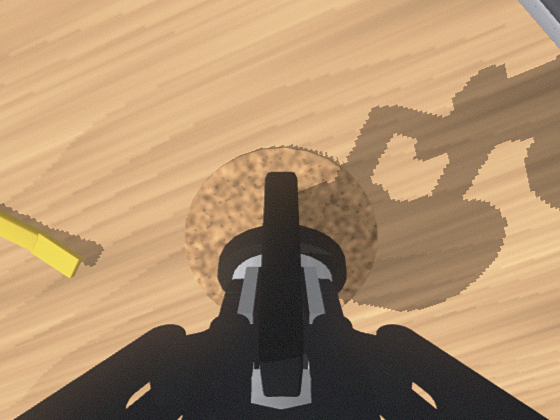

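Emit:
{"op": "drive_tool", "data": {"steps": [[0.0028,0,0.0015,0,0],[0.0028,0,0.0016,0,0],[0.0027,0,0.0016,0,0],[0.0027,0,0.0016,0,0],[0.0026,0,0.0017,0,0],[0.0026,0,0.0018,0,0],[0.0026,0,0.0019,0,0],[0.0025,0,0.0019,0,0],[0,0,0,0,0]]}}

```text
clock: 20.65
position: [700.9, 10.4, 97.9]
ee_rot: [0.982, -0.188, 0.001, 0.0]
contact_force: [-1.6, -0.5, 4.6]
gripper_width: 15.0
```

```bash
cat > ln.py <<'E'
from pl import *
s=arm.read_state(); print(s["clock"],s["position"],s["ee_rot"],s["gripper_width"],s["contact_force"],s["wrist_torque"])
KT=wristKT()
p,d=arm.get_image("wrist"); X=cloud(None,d,KT)
import sys; cv2.imwrite(f"pics/{sys.argv[1]}.png",p)
P=np.array([X[v,281] for v in range(180,380,6)]);print(P[::2,2].round(0))
for v1,v2 in((210,330),(230,310),(250,340)):
    a,b=X[v1,281],X[v2,281];print(np.degrees(np.arctan2(np.hypot(*(a-b)[:2]),b[2]-a[2])).round(1),end=' ')
E
python3 ln.py w22
```

```text
20.65 [700.9460387   10.4371853   97.86914366] [ 9.82132064e-01 -1.88191866e-01  6.45243305e-04  1.17549992e-04] 14.965685996154898 [-1.63704286 -0.51793774  4.5972546 ] [-0.07732739  0.93028329  0.1179521 ]
[  0.  56.  64.  73.  81.  88.  95. 103. 110. 115. 119. 124. 129. 134.
 137. 135. 133.]
21.1 18.9 20.0
```

View pics/w22.png

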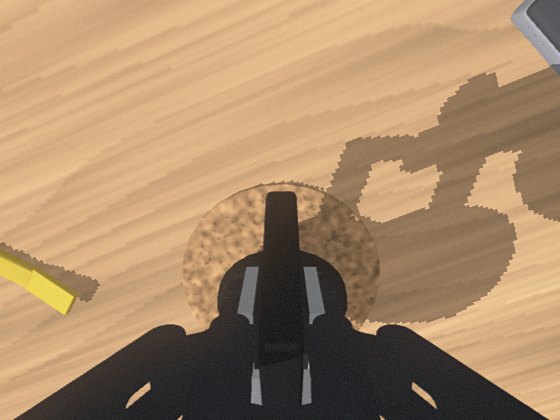

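On track (lean ~20°, 4.6 N). Continue the arc.

Emit:
{"op": "drive_tool", "data": {"steps": [[0.0025,0,0.0019,0,0],[0.0025,0,0.002,0,0],[0.0024,0,0.0021,0,0],[0.0024,0,0.0021,0,0],[0.0023,0,0.0021,0,0],[0.0023,0,0.0022,0,0],[0.0022,0,0.0023,0,0],[0.0022,0,0.0023,0,0],[0,0,0,0,0]]}}

```text
clock: 21.6
position: [718.5, 3.5, 80.6]
ee_rot: [0.982, -0.188, 0.001, 0.0]
contact_force: [0.8, -1.3, 5.3]
gripper_width: 15.3
```

```bash
python3 ln.py w23
```

```text
21.6 [718.49265493   3.50062218  80.59975342] [ 9.82128486e-01 -1.88210259e-01  7.29389563e-04  5.67068916e-05] 15.301187387632641 [ 0.8327941  -1.28962179  5.27664061] [-0.15728799  0.6890851   0.07197072]
[ -1.   1.  -0.  38.  51.  61.  70.  80.  87.  95. 102. 109. 113. 118.
 120. 119. 117.]
2.7 9.7 10.0
```

View pics/w23.png

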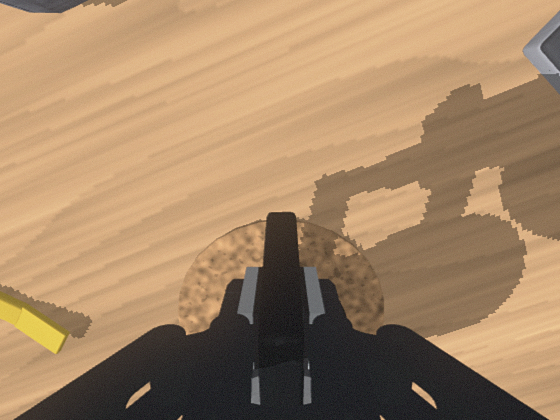

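Emit:
{"op": "drive_tool", "data": {"steps": [[0.0021,0,0.0023,0,0],[0.0021,0,0.0024,0,0],[0.002,0,0.0025,0,0],[0.0019,0,0.0025,0,0],[0.0019,0,0.0025,0,0],[0.0019,0,0.0025,0,0],[0,0,0,0,0]]}}

```text
clock: 22.35
position: [729.5, -0.9, 65.9]
ee_rot: [0.982, -0.188, 0.001, 0.0]
contact_force: [0.8, -1.6, 5.1]
gripper_width: 14.8
```

```bash
python3 ln.py w24
```

```text
22.35 [729.50051985  -0.93812159  65.85816259] [ 9.82130484e-01 -1.88199896e-01  7.10208679e-04  8.12025933e-05] 14.844875293693423 [ 0.76887514 -1.55090061  5.09195311] [-0.27393452  0.63485032  0.13053752]
[  1.   0.  -0.   0.  18.  34.  46.  59.  69.  78.  86.  94. 100. 105.
 106. 105. 106.]
4.6 3.4 5.6
```

View pics/w24.png

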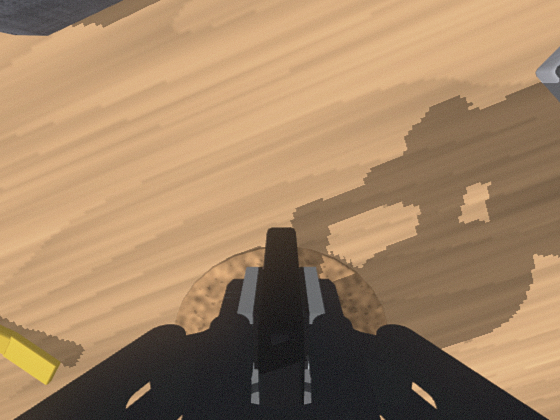

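Emit:
{"op": "drive_tool", "data": {"steps": [[0.0012,0,0.0018,0,0],[0.0012,0,0.0018,0,0],[0,0,0,0,0]]}}

```text
clock: 22.7
position: [731.8, -1.8, 62.4]
ee_rot: [0.982, -0.188, 0.001, -0.0]
contact_force: [0.0, -1.6, 5.4]
gripper_width: 15.0
```

Emit:
{"op": "drive_tool", "data": {"steps": [[0.0005,0,0.001,0,0],[0,0,0,0,0]]}}

```text
clock: 22.9
position: [732.3, -2.0, 61.6]
ee_rot: [0.982, -0.188, 0.001, -0.0]
contact_force: [1.0, -2.5, 5.1]
gripper_width: 15.0
```

Emit:
{"op": "drive_tool", "data": {"steps": [[0.0003,0,0.001,0,0],[0,0,0,0,0]]}}

```text
clock: 23.1
position: [732.7, -2.1, 61.0]
ee_rot: [0.982, -0.188, 0.001, 0.0]
contact_force: [1.4, -2.6, 7.1]
gripper_width: 15.1
```

```bash
python3 ln.py w25; python3 - <<'E'
from h import *
p,d=arm.get_image("scene"); cv2.imwrite("pics/s25.png",cv2.resize(p[130:290,220:390],None,fx=3.6,fy=3.6,interpolation=cv2.INTER_CUBIC))
E
```

```text
23.1 [732.65133705  -2.14410734  60.9869278 ] [ 9.82148178e-01 -1.88105046e-01  1.20310167e-03  2.45525748e-05] 15.074675488135878 [ 1.43969929 -2.59886507  7.0571072 ] [-0.44112742  0.40902307  0.1765055 ]
[  1.   1.   0.   1.   1.  24.  39.  51.  63.  72.  82.  89.  97. 101.
 101. 101. 100.]
5.8 1.7 3.5
```

View pics/s25.png

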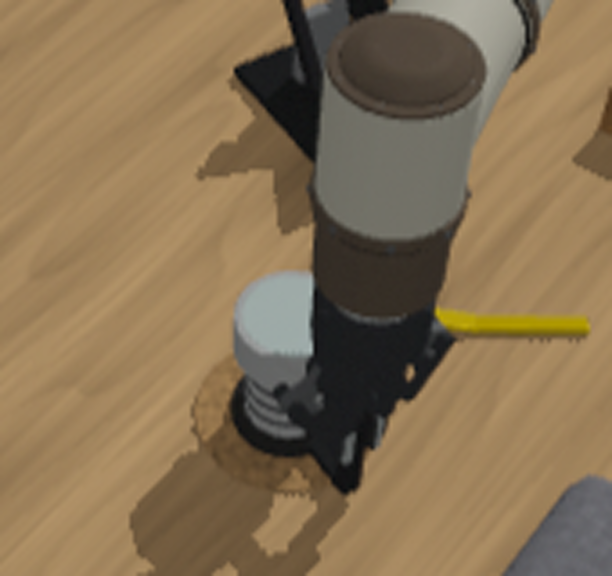

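Emit:
{"op": "drive_tool", "data": {"steps": [[0,0,0.001,0,0],[0,0,0,0,0]]}}

```text
clock: 23.4
position: [733.0, -2.2, 60.4]
ee_rot: [0.982, -0.188, 0.002, -0.0]
contact_force: [0.9, -2.3, 6.7]
gripper_width: 15.1
```

Emit:
{"op": "drive_tool", "data": {"steps": [[0,0,0.001,0,0],[0,0,0,0,0]]}}

```text
clock: 23.6
position: [733.0, -2.3, 60.4]
ee_rot: [0.982, -0.188, 0.002, 0.0]
contact_force: [-1.7, -3.3, 10.0]
gripper_width: 15.0
```

```bash
python3 ln.py w26; python3 - <<'E'
from pl import *
p,d=arm.get_image("top");X=cloud("top",d);cv2.imwrite("pics/t26.png",p)
P=X[180:260,240:340].reshape(-1,3);m=abs(P[:,2]-119)<5;print(m.sum(),P[m].mean(0),P[m].std(0))
E
```

```text
23.6 [733.00508314  -2.26237281  60.44797369] [ 9.82192322e-01 -1.87868958e-01  1.86789427e-03  8.91611052e-05] 14.986588575852013 [-1.72815099 -3.3477207  10.03234032] [-0.50187604  0.74405558  0.22560305]
[  1.  -0.  -0.   0.   1.  22.  37.  51.  62.  72.  81.  90.  96.  99.
 100. 100. 100.]
5.4 1.4 2.2 502 [657.01509998  24.71482361 118.54167612] [22.8139704  22.30271404  2.19409226]
```

View pics/t26.png

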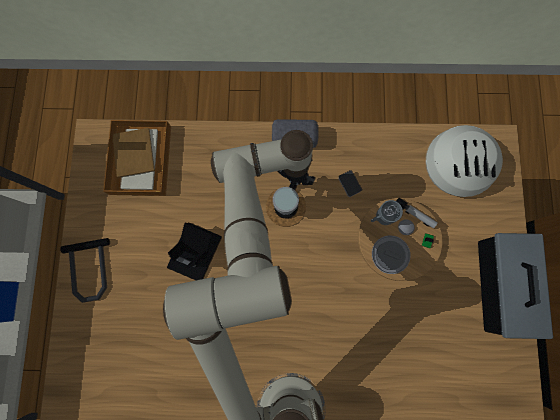

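```bash
python3 - <<'E'
from pl import *
p,d=arm.get_image("top");X=cloud("top",d)
print(tilt(X,d,192,215,275,298))
E
```

```text
(array([649.7,  24. , 118.2]), array([0.002, 0.003, 1.   ]), np.float64(0.22), np.float64(0.2589792060491493))
```

Emit:
{"op": "drive_tool", "data": {"steps": [[0,0,0,0,0.018],[0,0,0,0,0.024],[0,0,0,0,0.03],[0,0,0,0,0.034],[0,0,0,0,0.034]]}}

```text
clock: 24.25
position: [731.4, -1.5, 57.6]
ee_rot: [0.982, -0.188, -0.0, 0.0]
contact_force: [-0.4, 0.1, 0.6]
gripper_width: 33.8
```

```bash
python3 ln.py w27
```

```text
24.25 [731.44975385  -1.54102978  57.58054296] [ 9.82117510e-01 -1.88268640e-01 -3.37901002e-04  4.27613232e-05] 33.83420714377969 [-0.41754638  0.05365558  0.59831635] [-0.03908788  0.07432463  0.00476766]
[  1.   0.  -1.   0.  -0.  24.  38.  52.  62.  72.  81.  89.  95.  98.
 101.  99. 100.]
4.6 2.7 2.2
```

View pics/w27.png

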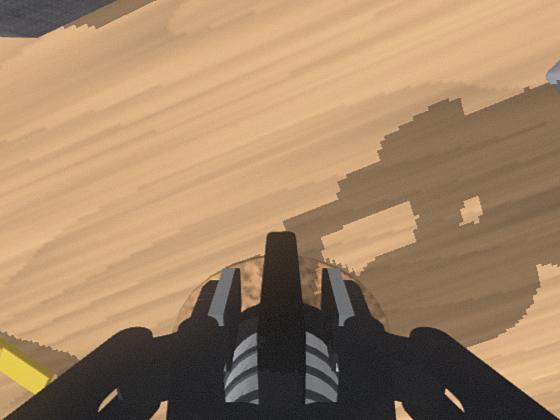

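Released; lift straight up.

Emit:
{"op": "drive_tool", "data": {"steps": [[0,0,-0.005,0,0.034],[0,0,-0.015,0,0.034],[0,0,-0.03,0,0.034],[0,0,-0.04,0,0.034],[0,0,-0.04,0,0.034],[0,0,-0.04,0,0.034],[-0.04,0,-0.02,0,0.034],[-0.04,-0.02,0,0,0.034],[-0.04,-0.04,0,0,0.034],[-0.04,-0.04,0,0,0.034],[-0.04,-0.04,0,0,0.034],[0,0,0,0,0.034],[0,0,0,0,0.034]]}}

```text
clock: 25.6
position: [605.0, 185.6, 250.0]
ee_rot: [0.982, -0.187, 0.001, -0.001]
contact_force: [-0.1, -0.0, 0.5]
gripper_width: 34.1
```

```bash
python3 - <<'E'
from pl import *
s=arm.read_state(); print(s["clock"],s["position"],s["contact_force"])
for n in("scene","top","wrist"):
    p,d=arm.get_image(n); cv2.imwrite(f"pics/{n}_f.png",p); np.save(f"pics/{n}_f.npy",d)
    if n=="top":
        X=cloud("top",d);print(tilt(X,d,192,215,275,298)); print(tilt(X,d,243,265,380,402))
E
```

```text
25.6 [605.01185196 185.58410066 249.98676402] [-0.13491981 -0.04474755  0.47961686]
(array([650.2,  24.4, 117.8]), array([-0.004, -0.033,  0.999]), np.float64(1.91), np.float64(0.2523719165085389))
(array([ 494.4, -318.5,   55.8]), array([-0.017, -0.045,  0.999]), np.float64(2.75), np.float64(0.24375))
```

View pics/scene_f.png

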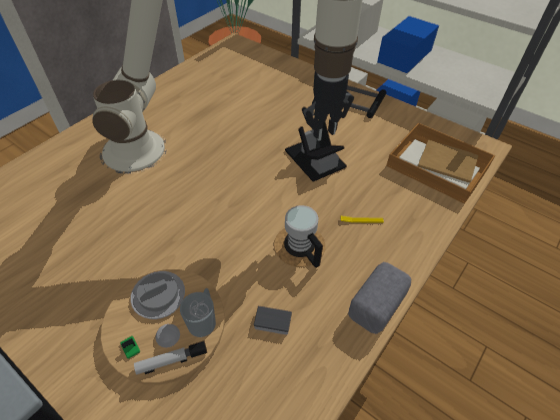

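View pics/top_f.png

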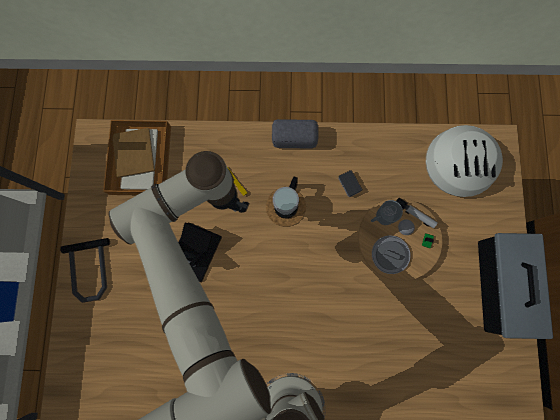

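```bash
python3 - <<'E'
from h import *
a=cv2.imread("pics/scene_f.png");b=cv2.imread("pics/scene0.png")
f=lambda p,r:cv2.resize(p[r[0]:r[1],r[2]:r[3]],(390,390),interpolation=cv2.INTER_CUBIC)
cv2.imwrite("pics/cmp.png",np.hstack([f(a,(260,390,90,220)),f(b,(260,390,90,220))]))
cv2.imwrite("pics/lampf.png",f(a,(190,280,260,350)))
E
```

```text
(no output)
```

View pics/cmp.png

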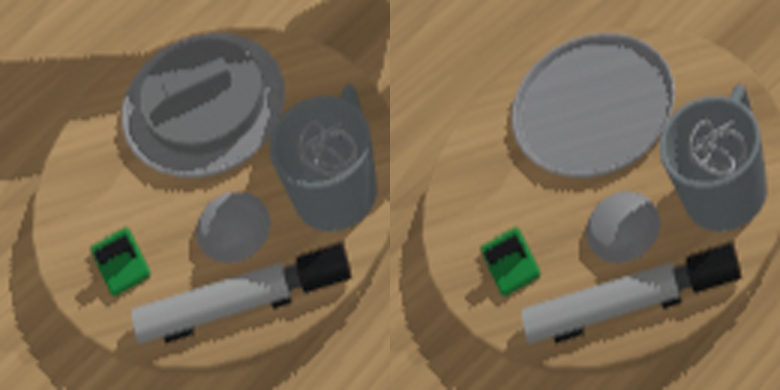

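View pics/lampf.png

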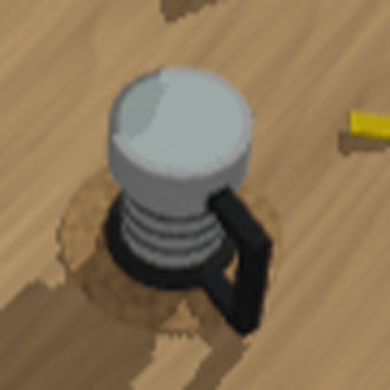

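The cover lies flat in the dish with its bar up. The lamp stands upright on the mat, and the other items haven't moved.

```bash
python3 - <<'E'
from bench import arm
print(arm.job_done(), arm.read_state()["clock"])
E
```

```text
the job is handed in; nothing more can be done
the job is handed in; nothing more can be done
```

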